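Charge a bench ball mill through its sprung gate

TASK

Charge the ball mill: pick up the hand scoop, scoop at least three of the four white grinding balls out of the steel trough in one scoopful (do not touch the balls with the fingers), tip them into the mill's feed funnel and lay the scoop back down flat on the bench. Then take the mill's gate rod by its knob and pull it out against its spring until the black ring on the rod has just come out of the barrel, so that the gate is open and the balls drop into the clear chamber. Finish while still holding the rod there, because the gate springs shut when let go and the sample is to follow the balls; do not push the cup, timer, tape roll or slide box about.

Things in the scene. Friction and masses are not known exactly. Their poses are not given: they have to be found in the camera images.
- mill: bench ball mill, fixed to the bench: white motor base 136x136x66 mm, above it a clear upright chamber (86 mm outside diameter, z 74 to 128 mm), above that a flat aluminium gate head 160x74 mm (z 128 to 150 mm), on top a round steel feed funnel up to z 207 mm. Origin under the middle of the base, on the axis of chamber and funnel; z up; the mill's -x axis is its front, to which the gate rod points and is pulled.
- funnel_mouth (a point): centre of the feed funnel's round mouth, 207 mm above the bench, 106 mm inside diameter, rim 3 mm thick; the funnel narrows below to a 41 mm square throat closed by the gate plate 66 mm under the mouth
- funnel_throat (a point): middle of the funnel's throat (41 mm square), 57 mm straight below the funnel mouth and 9 mm above the gate plate
- chamber_floor (a point): centre of the clear chamber's inner floor (inside diameter 78 mm), straight below the funnel, 79 mm above the bench
- barrel_mouth (a point): centre of the end of the fixed spring barrel (26 mm diameter), from which the gate rod comes out along the mill's -x axis; 105 mm from the mill's axis, 138.5 mm above the bench
- gate_rod (a joint): how far the gate rod is pulled out, m: 0 = gate shut (it springs back here), 0.042 = the black ring has just come fully out of the barrel and the gate's window stands under the funnel, 0.053 = stop. Spring force about 3 N at 0, 8 N at 0.042; it slides level, along the mill's -x axis. The ring is 6 mm wide and hidden in the barrel until the rod has been pulled 36 mm.
- rod_grip (a point): middle of the waist of the black spool-shaped knob on the rod's end, moves with the rod; waist 16 mm diameter and 26 mm long along the rod, with a 24 mm flange on the mill's side and a 30 mm flange at the outer end; 138.5 mm above the bench, free on all sides, 77 mm in front of the funnel's rim when shut
- trough: steel ball trough, fixed to the bench, 193 mm long (its x axis), 72 mm wide (y), 34 mm high over its rolled rim (rim 4.4 mm thick). Origin under its middle. Inner floor flat, 160 x 67 mm; the two end walls slope outward and up at 65 degrees from the floor, the long side walls (2.5 mm) are upright. The balls lie in the +x half; the -x half is empty.
- trough_floor (a point): middle of the trough's inner floor, 4 mm above the bench
- scoop: hand scoop, about 74 g, standing flat on the bench. Origin under the middle of its bowl, x axis toward its open nose, z up. Bowl 57 mm wide (y), from a back wall at x = -36 mm to the thin nose at x = +39 mm; floor 2.5 mm thick with a slight 3.5 mm high ramp at the nose, side walls 28 mm high at the back, running down to the floor 14 mm behind the nose. Black straight handle 14 mm wide (y), 9 mm thick, rises backward at 48 degrees from (x -34, z 20) mm to (x -101, z 94) mm.
- scoop_grip (a point): middle of the scoop's handle, at x = -67 mm, z = 57 mm in the scoop's frame; the place to hold it, closing across the scoop's y axis (14 mm)
- scoop_bowl (a point): a point in the middle of the scoop's bowl, at x = 0, z = 10 mm in the scoop's frame
- scoop_nose (a point): middle of the scoop's front edge, at x = +39 mm, z = 2 mm in the scoop's frame
- ball0: white ceramic grinding ball, 18 mm diameter, 18 g, in the trough; origin at its centre
- ball1: white ceramic grinding ball, 18 mm diameter, 18 g, in the trough; origin at its centre
- ball2: white ceramic grinding ball, 18 mm diameter, 18 g, in the trough; origin at its centre
- ball3: white ceramic grinding ball, 18 mm diameter, 18 g, in the trough; origin at its centre
- cup: bystander: lidded specimen cup, 52 mm diameter, 62 mm high; origin under it
- timer: bystander: small white count-down timer, 70x66x19 mm; origin under it
- tape: bystander: roll of paper tape, 53 mm diameter, 12 mm high; origin under it
- slides: bystander: flat slide storage box, 88x172x32 mm; origin under it

How it is judged:
By the outcome, as a careful person would: the job done as asked, in the order asked, and still so for the second after the job is handed in, while the arm keeps its last pose, push and grip.
It also fails if it takes over 72 s, if anything falls off the work surface, if the arm or the gripper's body presses on something with over 40 N, if the wrist force passes 120 N, or if a joint passes its speed limit or range.

ROBOT

A 6-joint arm with a two-finger parallel gripper is mounted at the origin on the work surface; the furniture and walls round the work are solid. World frame = base frame: x ahead of the robot, y to its left, z up, the work surface at z = 0. Lengths are in mm, angles in degrees, forces in N, time in s.
With the tool pointing down it reaches from about 300 to 850 mm from the base axis. Payload 4.2 kg.
Tool frame: the origin (TCP) lies at the very end of the fingers, on their centre line; the grasp point (between the pads) lies 19 mm behind it (env.grasp_offset is the distance from the TCP to the grasp point, in mm); z points along the fingers, y is the line along which they close (so a half turn about z gives the same grasp; the last joint's range is limited). The gripper opens to 91 mm and grips with 3 to 60 N. Pads are 32 mm wide; open, the fingers measure 118 mm over their backs; the gripper's body (76 mm by 178 mm) begins 60 mm behind the grasp point.
Start: joints at [-75.917, 18.312, 89.639, -0, 72.044, -1.146], TCP at [151.044, -554.823, 213.976] pointing down, gripper open.
Joint ranges: [-177.97, 177.97], [-48.28, 115.42], [12.27, 149.76], [-77.06, 257.06], [2.81, 150.46], [-146.56, 146.56]. Speed limits (degrees/s): [147.25, 147.25, 180, 180, 180, 180].

INTERFACE

Orientations are given as [roll, pitch, yaw] about the fixed x, y, z axes, in that order (R = Rz(yaw) Ry(pitch) Rx(roll)).
In Python, from workcell import env gives the robot as it stands. The module is installed in compiled form; this text tells all that it offers.
- The arm moves only by the tool send_rows, never from a script. Its argument "motion" is a list of rows, each an object of numbers: "tx", "ty", "tz": the shift along the tool's x, y, z in units of 500 mm (1.0 is 500 mm); "rx", "ry", "rz": the turn, a rotation vector about the tool's x, y, z in units of 30 degrees (1.0 is 30 degrees); "gripper": the closure, from -1 (fully open) to 1 (shut). In form: [{"tx": .., "ty": .., "tz": .., "rx": .., "ry": .., "rz": .., "gripper": ..}, ...]. A call has 1 to 12 rows; each row shifts and turns the commanded pose from where the row before left it, along the tool's axes as they then stand; what a row does not reach is not made up. A row lasts 1/8 s, in which the tool goes at most 62.5 mm and 10.7 degrees, less where a joint would pass 70% of its speed; a pose out of reach is approached as far as the arm can. A call with a number of a shift or a turn outside -1 to 1 is refused whole. A call with a gripper value outside its range is refused whole. The fingers move at their own pace and stop on an object; "grip_force" is the grip in N (left out, the last holds). Time passes only in rows, so rows that do not move let the fingers close. It gives the time, the measured TCP pose, the force, the opening and the grip force at its end, in the units of the state.
- env.state(): the state, without advancing time (a new reading comes with each control period).
- env.grab_frame(name): name is "side" or "top"; returns a dict with "frame" (400x640x3 uint8, red, green, blue), "vertical_fov" (degrees; the focal length in pixels is half the picture's height over the tangent of half this angle, whatever the lens; pixels are square), "cx", "cy" (the principal point, pixels), "rvec" (rotation vector, rad) and "tvec" (3), from world to camera coordinates, as OpenCV has them. Camera axes: x right, y down, z forward; pixel columns grow to the right and rows downward; lengths in mm; the calibration is good to about 2 mm. A picture is of the moment at which its call begins. There is no depth.
- env.job_done(): hands the job in; it is judged then, once.
The state is a dict: "time_s": time; "qpos": joint angles; "qvel": joint speeds; "effort": joint torques, N m; "ee_pos": TCP position; "ee_rot": TCP orientation; "force": force on the tool from outside, world axes, zero at the start; "torque": the same for the moment, N m; "gripper_width": finger opening in mm; "gripper_force": force on a finger pad.
Only numpy, scipy, OpenCV 4.12 (cv2) and the standard library are available. Lean on these libraries where they do the work, as an engineer would, in place of code of your own. Each camera call takes 0.05 s, during which the arm holds its last target. There are 200 camera calls.

## Working session

There is one attempt and no reset: what is moved stays moved. The work goes in short steps, Python scripts to look and compute and a tool call to move; the robot and the scene stay as the last step left them, time stands still between calls to the robot, and variables do not carry over. Pictures are saved under pics/ and viewed, at most 10 in all, crops included, and the job is handed in when it is done.

Besides the shell and the picture viewer there is one more tool, called after "Call:" in YAML: its name, and indented under it one key for each argument. send_rows: Moves the arm, as the interface text tells. Shifts and turns lie within -1 to 1; 1 stands for 500 mm of shift or 30 degrees of turn. Its arguments: {"type":"object","properties":{"motion":{"type":"array"},"grip_force":{"type":"number"}},"required":["motion"]}

```bash
mkdir -p pics; python3 - <<'E'
from workcell import env
import cv2,pickle
for n in("top","side"):
    f=env.grab_frame(n); pickle.dump(f,open(f"pics/{n}0.pkl","wb"))
    cv2.imwrite(f"pics/{n}0.png",cv2.cvtColor(f["frame"],cv2.COLOR_RGB2BGR)); print(n,f["vertical_fov"],f["cx"],f["cy"],f["rvec"],f["tvec"])
print(env.state())
E
```

```text
top 51.986990220226346 325.4706238662785 204.76119150727018 [ 2.20468208 -2.18343933  0.10443938] [ -55.42486825  512.1928765  1618.76546159]
side 52.280013537030065 319.3214109139277 207.3521162276493 [ 2.22670902  0.33888488 -0.17773902] [-468.071926    -20.91725518 1466.94358172]
{'time_s': 0.1, 'qpos': array([-7.59163399e+01,  1.83487419e+01,  8.96994092e+01, -1.74663512e-04,
        7.20416732e+01, -1.14512501e+00]), 'qvel': array([ 0.00638181, -0.12745103, -0.20858959,  0.01544107, -0.03978829,
       -0.02951715]), 'effort': array([-1.74628235e-04, -4.13333023e+01, -2.32510078e+01,  7.28088920e-02,
        4.22292470e-02, -6.42153373e-05]), 'ee_pos': array([ 150.93844923, -554.38199071,  213.19672224]), 'ee_rot': array([-1.79910190e+02, -1.62909057e-03,  1.52288379e+01]), 'force': array([-0.23143251,  0.02317913,  0.25221756]), 'torque': array([-0.05441707, -0.00434178, -0.03703248]), 'gripper_force': 0.0, 'gripper_width': 90.79516772008087}
```

View pics/top0.png

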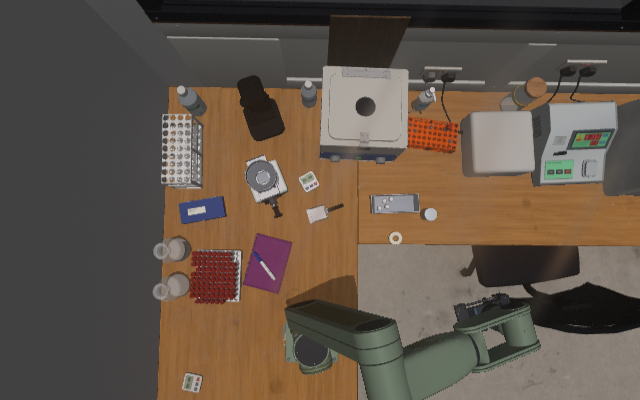

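View pics/side0.png

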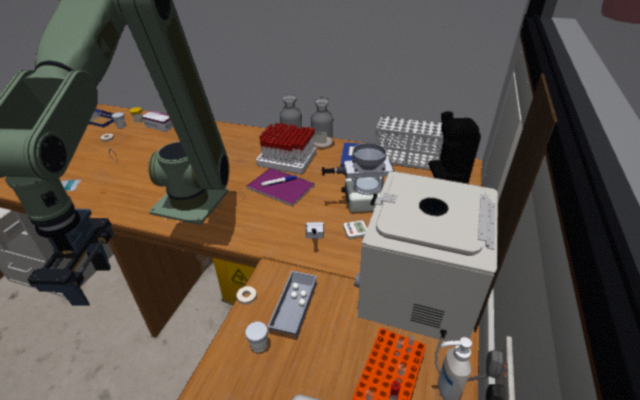

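The top view shows the mill at about (263,178), with its rod pointing to (277,212). The scoop is at (318,214), with its handle toward (342,206), and the trough is at (395,204), with the balls in its left end. I'll enlarge these areas next.

```bash
python3 - <<'E'
import cv2
a=cv2.imread("pics/top0.png")
l=cv2.resize(a[150:230,235:355],None,fx=6.5,fy=6.5,interpolation=cv2.INTER_CUBIC)
cv2.imwrite("pics/c1.png",l)   # 780x520
l=cv2.resize(a[180:250,355:445],None,fx=8,fy=8,interpolation=cv2.INTER_CUBIC)
cv2.imwrite("pics/c2.png",l)
E
```

```text
(no output)
```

View pics/c1.png

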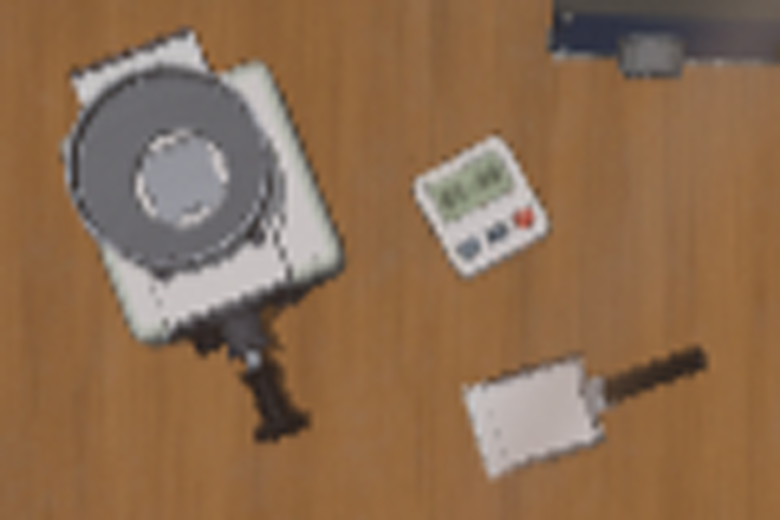

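View pics/c2.png

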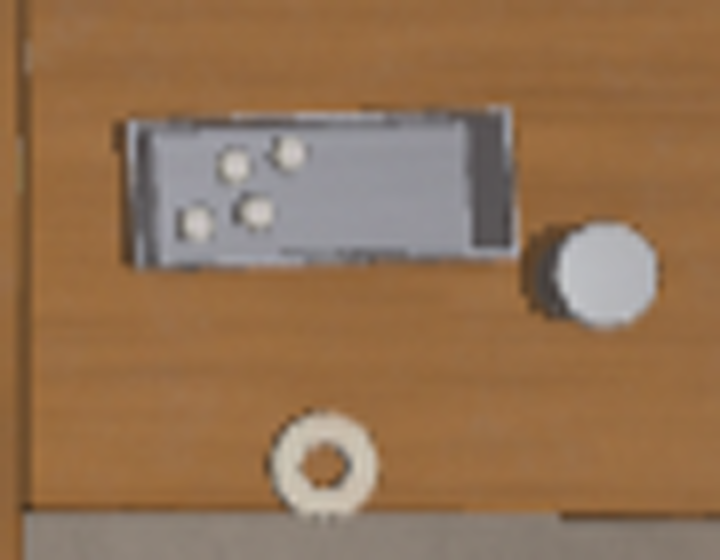

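The left crop shows the funnel mouth at (173,168) with the knob end at (282,432). The scoop's nose corners are (466,388) and (494,477), and its handle end is (703,357). In the right crop, the trough rim corners are (128,120), (510,108), (517,255) and (137,267). The balls are at (235,165), (291,153), (258,212) and (197,224), all in the left half, and the cup lies just off the empty end.

```bash
cat > h.py <<'E'
import numpy as np,cv2,pickle
def cam(f):
    fl=200/np.tan(np.radians(f["vertical_fov"]/2))
    K=np.array([[fl,0,f["cx"]],[0,fl,f["cy"]],[0,0,1]]); R=cv2.Rodrigues(np.array(f["rvec"]))[0]
    return K,R,np.array(f["tvec"]).ravel()
def px2w(f,u,v,z):
    K,R,t=cam(f); d=R.T@np.linalg.inv(K)@[u,v,1]; c=-R.T@t
    return c+d*(z-c[2])/d[2]
def w2px(f,p):
    K,R,t=cam(f); q=K@(R@np.asarray(p,float)+t); return q[:2]/q[2]
E
python3 - <<'E'
from h import *
f=pickle.load(open("pics/top0.pkl","rb"));s=pickle.load(open("pics/side0.pkl","rb"))
g=lambda x0,y0,k:lambda n,x,y,z:(print(n,(p:=px2w(f,x0+(x+.5)/k-.5,y0+(y+.5)/k-.5,z)).round(1),w2px(s,p).round(0)),p)[1]
a=g(235,150,6.5);b=g(355,180,8)
fm=a("funnel",173,168,207);k=a("knobend",282,432,138.5);bm=a("barrel",245,345,138.5)
print("mill yaw from knob",np.degrees(np.arctan2(*(fm-k)[1::-1])),np.linalg.norm((fm-k)[:2]))
n1=a("n1",466,388,3);n2=a("n2",494,477,3);b1=a("b1",582,358,28);b2=a("b2",603,440,28);h=a("hend",703,357,94)
nm=(n1+n2)/2;bk=(b1+b2)/2
for q in(bk,h): print("scoop yaw",np.degrees(np.arctan2(*(nm-q)[1::-1])),np.linalg.norm((nm-q)[:2]))
print("width dir",np.degrees(np.arctan2(*(n1-n2)[1::-1])),np.linalg.norm(n1-n2),np.linalg.norm(b1-b2))
c=[b("t",*p,34) for p in((128,120),(510,108),(517,255),(137,267))]
print("trough c",np.mean(c,0),[np.linalg.norm(c[i]-c[i-1]) for i in range(4)],np.degrees(np.arctan2(*(c[0]-c[1])[1::-1])),np.degrees(np.arctan2(*(c[3]-c[2])[1::-1])))
for p in((235,165),(291,153),(258,212),(197,224)): b("ball",*p,13)
b("cup",607,275,62);b("tape",324,465,12);a("timer",481,206,19)
E
```

```text
funnel [600.6 182.1 207. ] [368. 151.]
knobend [460.4 126.8 138.5] [322. 171.]
barrel [509.6 148.7 138.5] [338. 170.]
mill yaw from knob 21.518615683104073 150.76298916001716
n1 [494.9  26.4   3. ] [323. 222.]
n2 [440.    8.4   3. ] [306. 223.]
b1 [512.4 -44.9  28. ] [321. 232.]
b2 [462.4 -58.2  28. ] [305. 231.]
hend [ 508.9 -114.7   94. ] [313. 230.]
scoop yaw 106.18333401649039 71.74566155272893
scoop yaw 107.41516148172029 138.46642696951216
width dir 18.115075833182743 57.80192845995116 51.74412187985311
t [ 554.2 -229.1   34. ] [316. 275.]
t [ 562.3 -419.9   34. ] [295. 332.]
t [ 488.9 -422.8   34. ] [267. 326.]
t [ 481.1 -233.6   34. ] [291. 271.]
trough c [ 521.60980584 -326.36083773   34.        ] [np.float64(73.23355794768352), np.float64(191.01586745970312), np.float64(73.3946580211811), np.float64(189.40001401528056)] 92.4342011023184 92.38139860909153
ball [ 534.1 -285.8   13. ] [303. 294.]
ball [ 540.5 -314.1   13. ] [301. 302.]
ball [ 510.5 -297.4   13. ] [293. 295.]
ball [ 504.2 -266.6   13. ] [295. 286.]
cup [ 477.9 -459.9   62. ] [255. 330.]
tape [ 384.  -330.4   12. ] [246. 294.]
timer [606.4  18.1  19. ] [355. 227.]
```

```bash
cat >> h.py <<'E'
from scipy.spatial.transform import Rotation as Ro, Slerp
import json
SG=np.array([-67,0,57.]);TILT=25
def scoop_tool(o,yaw,pitch=0,tilt=TILT):
    """tool pose holding scoop: origin o, yaw, nose-down pitch"""
    Rs=Ro.from_euler('xyz',[0,pitch,yaw],degrees=True); Rt=Rs*Ro.from_euler('xyz',[180,-tilt,0],degrees=True)
    return np.asarray(o)+Rs.apply(SG)+Rt.apply([0,0,19]),Rt
def tool_scoop(p,Rt,tilt=TILT):
    Rs=Rt*Ro.from_euler('xyz',[180,-tilt,0],degrees=True).inv()
    return p-Rt.apply([0,0,19])-Rs.apply(SG),Rs.as_euler('xyz',degrees=True)
def cur():
    from workcell import env
    s=env.state(); return s["ee_pos"],Ro.from_euler('xyz',s["ee_rot"],degrees=True)
def rows(p0,R0,p1,R1,n,g):
    rv=(R1*R0.inv()).as_rotvec()/n; out=[]
    R=R0;p=np.array(p0)
    for i in range(n):
        d=R.inv().apply((np.asarray(p1)-p0)/n)/500; w=R.inv().apply(rv); R=Ro.from_rotvec(rv)*R
        v=np.r_[d,np.degrees(w)/30]; out.append(dict(zip(("tx","ty","tz","rx","ry","rz"),[round(float(x),3) for x in v]))|{"gripper":g})
    u=[o for o in out]
    if all(o==u[0] for o in u): print(n,"x",json.dumps(u[0]))
    else: print(json.dumps(u).replace('"',"'"))
E
python3 - <<'E'
from h import *
p0,R0=cur()
o=[479.2,-19.8,0];p1,R1=scoop_tool(o,107.3); ph=p1-R1.apply([0,0,120]); print(p1,ph)
rows(p0,R0,ph,R1,12,-1)
E
```

```text
[496.73627157 -76.10248593  39.78015205] [ 511.81739785 -124.52240786  148.53708649]
[{'tx': 0.077, 'ty': -0.053, 'tz': 0.011, 'rx': 0.056, 'ry': 0.054, 'rz': -0.251, 'gripper': -1}, {'tx': 0.083, 'ty': -0.042, 'tz': 0.014, 'rx': 0.056, 'ry': 0.054, 'rz': -0.251, 'gripper': -1}, {'tx': 0.087, 'ty': -0.031, 'tz': 0.018, 'rx': 0.056, 'ry': 0.054, 'rz': -0.251, 'gripper': -1}, {'tx': 0.09, 'ty': -0.019, 'tz': 0.021, 'rx': 0.056, 'ry': 0.054, 'rz': -0.251, 'gripper': -1}, {'tx': 0.091, 'ty': -0.006, 'tz': 0.024, 'rx': 0.056, 'ry': 0.054, 'rz': -0.251, 'gripper': -1}, {'tx': 0.09, 'ty': 0.007, 'tz': 0.027, 'rx': 0.056, 'ry': 0.054, 'rz': -0.251, 'gripper': -1}, {'tx': 0.088, 'ty': 0.019, 'tz': 0.029, 'rx': 0.056, 'ry': 0.054, 'rz': -0.251, 'gripper': -1}, {'tx': 0.083, 'ty': 0.031, 'tz': 0.03, 'rx': 0.056, 'ry': 0.054, 'rz': -0.251, 'gripper': -1}, {'tx': 0.078, 'ty': 0.043, 'tz': 0.032, 'rx': 0.056, 'ry': 0.054, 'rz': -0.251, 'gripper': -1}, {'tx': 0.07, 'ty': 0.054, 'tz': 0.032, 'rx': 0.056, 'ry': 0.054, 'rz': -0.251, 'gripper': -1}, {'tx': 0.062, 'ty': 0.063, 'tz': 0.032, 'rx': 0.056, 'ry': 0.054, 'rz': -0.251, 'gripper': -1}, {'tx': 0.052, 'ty': 0.072, 'tz': 0.032, 'rx': 0.056, 'ry': 0.054, 'rz': -0.251, 'gripper': -1}]
```

Call:
send_rows:
  motion:
    - {"tx": 0.077,"ty": -0.053,"tz": 0.011,"rx": 0.056,"ry": 0.054,"rz": -0.251,"gripper": -1}
    - {"tx": 0.083,"ty": -0.042,"tz": 0.014,"rx": 0.056,"ry": 0.054,"rz": -0.251,"gripper": -1}
    - {"tx": 0.087,"ty": -0.031,"tz": 0.018,"rx": 0.056,"ry": 0.054,"rz": -0.251,"gripper": -1}
    - {"tx": 0.09,"ty": -0.019,"tz": 0.021,"rx": 0.056,"ry": 0.054,"rz": -0.251,"gripper": -1}
    - {"tx": 0.091,"ty": -0.006,"tz": 0.024,"rx": 0.056,"ry": 0.054,"rz": -0.251,"gripper": -1}
    - {"tx": 0.09,"ty": 0.007,"tz": 0.027,"rx": 0.056,"ry": 0.054,"rz": -0.251,"gripper": -1}
    - {"tx": 0.088,"ty": 0.019,"tz": 0.029,"rx": 0.056,"ry": 0.054,"rz": -0.251,"gripper": -1}
    - {"tx": 0.083,"ty": 0.031,"tz": 0.03,"rx": 0.056,"ry": 0.054,"rz": -0.251,"gripper": -1}
    - {"tx": 0.078,"ty": 0.043,"tz": 0.032,"rx": 0.056,"ry": 0.054,"rz": -0.251,"gripper": -1}
    - {"tx": 0.07,"ty": 0.054,"tz": 0.032,"rx": 0.056,"ry": 0.054,"rz": -0.251,"gripper": -1}
    - {"tx": 0.062,"ty": 0.063,"tz": 0.032,"rx": 0.056,"ry": 0.054,"rz": -0.251,"gripper": -1}
    - {"tx": 0.052,"ty": 0.072,"tz": 0.032,"rx": 0.056,"ry": 0.054,"rz": -0.251,"gripper": -1}

```text
time_s: 1.6
ee_pos: [513.3, -124.0, 149.1]
ee_rot: [180.0, -25.2, 107.5]
force: [-0.3, -0.8, 0.3]
gripper_width: 91.2
gripper_force: 0.0
```

```bash
python3 - <<'E'
from h import *
from workcell import env
import time
s=env.state();print(s["ee_pos"],s["ee_rot"],s["qpos"].round(1),s["qvel"].round(1))
p0,R0=cur()
o=[479.2,-19.8,0];p1,R1=scoop_tool(o,107.3); rows(p0,R0,p1,R1,6,-1)
E
```

```text
[ 513.25626643 -124.04836439  149.1122906 ] [179.99703563 -25.18219097 107.45247312] [-26.2  25.9  92.4  18.2  80.2 -49.7] [ 35.   19.8 -21.4   9.8  10.6 -29.5]
6 x {"tx": -0.0, "ty": -0.0, "tz": 0.04, "rx": -0.0, "ry": -0.001, "rz": 0.001, "gripper": -1}
```

Call:
send_rows:
  motion:
    - {"tz": 0.04,"gripper": -1}
    - {"tz": 0.04,"gripper": -1}
    - {"tz": 0.04,"gripper": -1}
    - {"tz": 0.04,"gripper": -1}
    - {"tz": 0.04,"gripper": -1}
    - {"tz": 0.04,"gripper": -1}
    - {"gripper": -1}
    - {"gripper": -1}

```text
invalid input at $.motion[0]: expected keys tx, ty, tz, rx, ry, rz, gripper
```

```bash
python3 - <<'E'
from h import *
from workcell import env
p,R=cur();print(p,R.as_euler('xyz',degrees=True),tool_scoop(p,R))
ims=[]
for n,(x,y,w,h) in dict(top=(290,180,80,60),side=(270,190,80,60)).items():
    f=env.grab_frame(n); pickle.dump(f,open(f"pics/{n}1.pkl","wb"))
    ims.append(cv2.resize(f["frame"][y:y+h,x:x+w,::-1],None,fx=5,fy=5,interpolation=cv2.INTER_CUBIC))
cv2.imwrite("pics/g1.png",np.hstack(ims))
E
```

```text
[ 513.25626643 -124.04836439  149.1122906 ] [179.99703563 -25.18219097 107.45247312] (array([495.53538885, -67.67141187, 109.51985494]), array([-2.68264363e-03, -1.82191003e-01,  1.07451220e+02]))
```

View pics/g1.png

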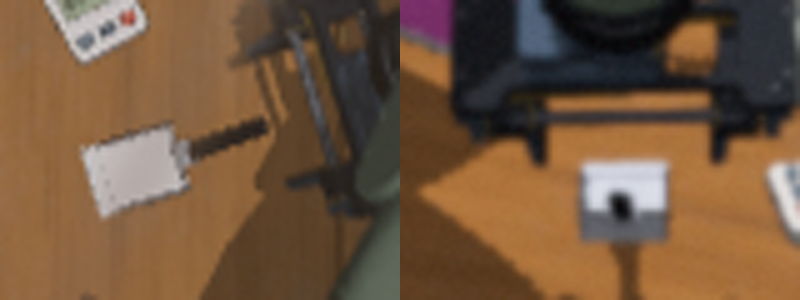

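The rows were refused, so this picture shows the hover. The fingers are at about (538,150) and (720,150) in the right half, and the handle at (621,208) is nearly centred between them. I'll descend with all keys given.

Call:
send_rows:
  motion:
    - {"tx": 0,"ty": 0,"tz": 0.04,"rx": 0,"ry": 0,"rz": 0,"gripper": -1}
    - {"tx": 0,"ty": 0,"tz": 0.04,"rx": 0,"ry": 0,"rz": 0,"gripper": -1}
    - {"tx": 0,"ty": 0,"tz": 0.04,"rx": 0,"ry": 0,"rz": 0,"gripper": -1}
    - {"tx": 0,"ty": 0,"tz": 0.04,"rx": 0,"ry": 0,"rz": 0,"gripper": -1}
    - {"tx": 0,"ty": 0,"tz": 0.04,"rx": 0,"ry": 0,"rz": 0,"gripper": -1}
    - {"tx": 0,"ty": 0,"tz": 0.04,"rx": 0,"ry": 0,"rz": 0,"gripper": -1}
    - {"tx": 0,"ty": 0,"tz": 0,"rx": 0,"ry": 0,"rz": 0,"gripper": -1}
    - {"tx": 0,"ty": 0,"tz": 0,"rx": 0,"ry": 0,"rz": 0,"gripper": 0}
  grip_force: 20

```text
time_s: 2.7
ee_pos: [497.8, -77.2, 41.5]
ee_rot: [180.0, -25.1, 107.2]
force: [0.6, -0.5, 0.4]
gripper_width: 83.8
gripper_force: 0.0
```

```bash
python3 - <<'E'
from h import *
from workcell import env
p,R=cur();print(p,R.as_euler('xyz',degrees=True),tool_scoop(p,R))
ims=[]
for n,(x,y,w,h) in dict(top=(290,180,80,60),side=(270,190,80,60)).items():
    f=env.grab_frame(n); pickle.dump(f,open(f"pics/{n}2.pkl","wb"))
    ims.append(cv2.resize(f["frame"][y:y+h,x:x+w,::-1],None,fx=5,fy=5,interpolation=cv2.INTER_CUBIC))
cv2.imwrite("pics/g2.png",np.hstack(ims))
E
```

```text
[497.75359885 -77.18639383  41.50256208] [179.98749821 -25.0830982  107.17496939] (array([480.3359251 , -20.78678367,   1.80797991]), array([-1.13228102e-02, -8.30987233e-02,  1.07169686e+02]))
```

View pics/g2.png

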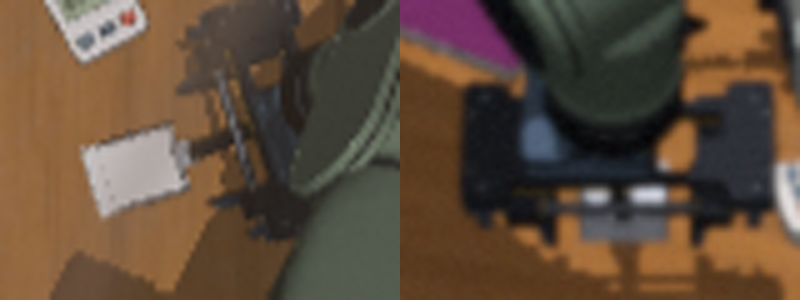

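The fingers now straddle the handle, and the handle at (625,212) in the right half is centred between them. I'll close on it.

Call:
send_rows:
  motion:
    - {"tx": 0,"ty": 0,"tz": 0,"rx": 0,"ry": 0,"rz": 0,"gripper": 1}
    - {"tx": 0,"ty": 0,"tz": 0,"rx": 0,"ry": 0,"rz": 0,"gripper": 1}
    - {"tx": 0,"ty": 0,"tz": 0,"rx": 0,"ry": 0,"rz": 0,"gripper": 1}
    - {"tx": 0,"ty": 0,"tz": 0,"rx": 0,"ry": 0,"rz": 0,"gripper": 1}
    - {"tx": 0,"ty": 0,"tz": 0,"rx": 0,"ry": 0,"rz": 0,"gripper": 1}
    - {"tx": 0,"ty": 0,"tz": 0,"rx": 0,"ry": 0,"rz": 0,"gripper": 1}
    - {"tx": 0,"ty": 0,"tz": 0,"rx": 0,"ry": 0,"rz": 0,"gripper": 1}
    - {"tx": 0,"ty": 0,"tz": 0,"rx": 0,"ry": 0,"rz": 0,"gripper": 1}
    - {"tx": 0,"ty": 0,"tz": 0,"rx": 0,"ry": 0,"rz": 0,"gripper": 1}
  grip_force: 55

```text
time_s: 3.92
ee_pos: [497.4, -76.5, 41.0]
ee_rot: [-180.0, -25.1, 107.2]
force: [0.1, -0.5, 0.7]
gripper_width: 13.9
gripper_force: 55.0
```

```bash
python3 - <<'E'
from h import *
from workcell import env
s=env.state();print(s["gripper_width"],s["gripper_force"],s["force"])
p,R=cur();print(p,tool_scoop(p,R))
u=np.array([np.cos(np.radians(92.4)),np.sin(np.radians(92.4)),0]);T=np.array([521.6,-326.4,0])
o1=np.array([480.3,-20.8,120]); pm,Rm=scoop_tool(o1,107.3);print("up",pm-p)
for tx,z in((-30,110),(-30,5)):
    q,Rq=scoop_tool(T+u*tx+[0,0,z],92.4);print(tx,z,q,Rq.as_euler('xyz',degrees=True)); 
    if z>50: rows(p+[0,0,100],R,q+[0,0,2],Rq,7,1)
E
```

```text
13.86748972138038 54.99316155910492 [ 0.08848615 -0.47072894  0.66304127]
[497.37887683 -76.47540808  40.98768571] (array([479.87904503, -20.06178798,   1.34918685]), array([ 3.02542318e-02, -1.37514332e-01,  1.07213817e+02]))
up [  0.45739474  -0.62707784 118.79246634]
-30 110 [ 525.32568751 -415.292211    149.78015205] [180.  -25.   92.4]
[{'tx': -0.085, 'ty': -0.021, 'tz': -0.043, 'rx': -0.03, 'ry': -0.001, 'rz': 0.064, 'gripper': 1}, {'tx': -0.085, 'ty': -0.018, 'tz': -0.043, 'rx': -0.03, 'ry': -0.001, 'rz': 0.064, 'gripper': 1}, {'tx': -0.086, 'ty': -0.014, 'tz': -0.044, 'rx': -0.03, 'ry': -0.001, 'rz': 0.064, 'gripper': 1}, {'tx': -0.086, 'ty': -0.01, 'tz': -0.044, 'rx': -0.03, 'ry': -0.001, 'rz': 0.064, 'gripper': 1}, {'tx': -0.086, 'ty': -0.007, 'tz': -0.044, 'rx': -0.03, 'ry': -0.001, 'rz': 0.064, 'gripper': 1}, {'tx': -0.087, 'ty': -0.003, 'tz': -0.044, 'rx': -0.03, 'ry': -0.001, 'rz': 0.064, 'gripper': 1}, {'tx': -0.087, 'ty': 0.0, 'tz': -0.044, 'rx': -0.03, 'ry': -0.001, 'rz': 0.064, 'gripper': 1}]
-30 5 [ 525.32568751 -415.292211     44.78015205] [180.  -25.   92.4]
```

The grip is solid at 13.9 mm and 55 N. Next I lift the scoop and carry it above the trough.

Call:
send_rows:
  motion:
    - {"tx": 0.028,"ty": 0,"tz": -0.06,"rx": 0,"ry": 0,"rz": 0,"gripper": 1}
    - {"tx": 0.028,"ty": 0,"tz": -0.06,"rx": 0,"ry": 0,"rz": 0,"gripper": 1}
    - {"tx": 0.028,"ty": 0,"tz": -0.06,"rx": 0,"ry": 0,"rz": 0,"gripper": 1}
    - {"tx": -0.085,"ty": -0.021,"tz": -0.043,"rx": -0.03,"ry": 0,"rz": 0.064,"gripper": 1}
    - {"tx": -0.085,"ty": -0.018,"tz": -0.043,"rx": -0.03,"ry": 0,"rz": 0.064,"gripper": 1}
    - {"tx": -0.086,"ty": -0.014,"tz": -0.044,"rx": -0.03,"ry": 0,"rz": 0.064,"gripper": 1}
    - {"tx": -0.086,"ty": -0.01,"tz": -0.044,"rx": -0.03,"ry": 0,"rz": 0.064,"gripper": 1}
    - {"tx": -0.086,"ty": -0.007,"tz": -0.044,"rx": -0.03,"ry": 0,"rz": 0.064,"gripper": 1}
    - {"tx": -0.087,"ty": -0.003,"tz": -0.044,"rx": -0.03,"ry": 0,"rz": 0.064,"gripper": 1}
    - {"tx": -0.087,"ty": 0,"tz": -0.044,"rx": -0.03,"ry": 0,"rz": 0.064,"gripper": 1}
    - {"tx": 0,"ty": 0,"tz": 0,"rx": 0,"ry": 0,"rz": 0,"gripper": 1}
    - {"tx": 0,"ty": 0,"tz": 0,"rx": 0,"ry": 0,"rz": 0,"gripper": 1}

```text
time_s: 5.42
ee_pos: [525.1, -415.4, 150.5]
ee_rot: [-179.9, -25.2, 92.3]
force: [0.1, 0.1, -0.7]
gripper_width: 13.7
gripper_force: 55.0
```

```bash
python3 - <<'E'
from h import *
from workcell import env
p,R=cur();print(p,R.as_euler('xyz',degrees=True),tool_scoop(p,R),env.state()["qpos"].round(1))
u=np.array([np.cos(np.radians(92.4)),np.sin(np.radians(92.4)),0]);T=np.array([521.6,-326.4,0])
ims=[]
for n,(x,y,w,h) in dict(top=(360,180,80,60),side=(250,250,80,60)).items():
    f=env.grab_frame(n); pickle.dump(f,open(f"pics/{n}3.pkl","wb"))
    ims.append(cv2.resize(f["frame"][y:y+h,x:x+w,::-1],None,fx=5,fy=5,interpolation=cv2.INTER_CUBIC))
    o,e=tool_scoop(p,R);Rs=Ro.from_euler('xyz',e,degrees=True)
    o[2]-=1.3
    for q in((39,-28.5,2),(39,28.5,2),(-36,28.5,28),(-36,-28.5,28)): print(n,((w2px(f,o+Rs.apply(q))-[x,y]+.5)*5-.5).round(0),(w2px(f,o+Rs.apply(q))).round(1))
cv2.imwrite("pics/g3.png",np.hstack(ims))
E
```

```text
[ 525.07311432 -415.42384743  150.49466014] [-179.92872754  -25.20246637   92.33831192] (array([ 522.58562765, -356.36572537,  110.92318218]), array([ 6.44883444e-02, -2.02483326e-01,  9.23684331e+01])) [-47.3  39.6  66.7  16.   93.3 -51.5]
top [183.  72.] [396.2 194. ]
top [186. 147.] [396.9 209. ]
top [294. 142.] [418.3 208. ]
top [290.  66.] [417.6 192.7]
side [267. 146.] [303.  278.9]
side [160. 125.] [281.6 274.6]
side [104. 203.] [270.4 290.3]
side [218. 228.] [293.2 295.1]
```

View pics/g3.png

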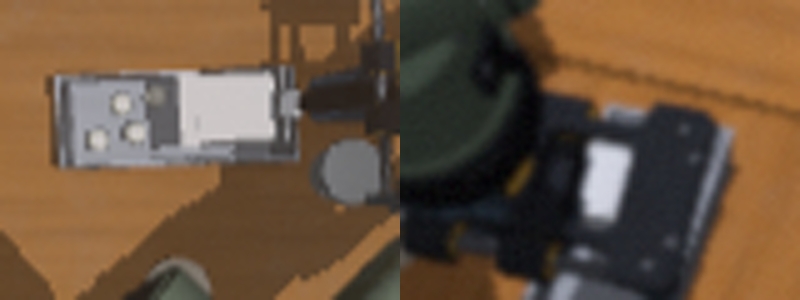

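The top half shows the scoop level over the empty part of the trough. Its nose corners are at (180,72) and (186,143), within about 2 mm of prediction, and the four balls lie ahead of the nose. I'll lower it slightly nose-down.

```bash
cat >> h.py <<'E'
u=np.array([np.cos(np.radians(92.4)),np.sin(np.radians(92.4)),0]);T=np.array([521.6,-326.4,0])
ZB=1.3
def nose_tool(n,yaw,pitch):
    Rs=Ro.from_euler('xyz',[0,pitch,yaw],degrees=True)
    return scoop_tool(np.asarray(n)-Rs.apply([39,0,0])+[0,0,ZB],yaw,pitch)
def tool_nose():
    p,R=cur(); o,e=tool_scoop(p,R); Rs=Ro.from_euler('xyz',e,degrees=True); n=o+Rs.apply([39,0,0])-[0,0,ZB]
    print("nose trough x %.1f y %.1f z %.1f"%((n-T)@u,(n-T)@np.array([-u[1],u[0],0]),n[2]),"pitch,yaw",e[1:].round(2))
E
python3 - <<'E'
from h import *
tool_nose()
p0,R0=cur()
a,Ra=nose_tool(T+u*-3+[-1,0,50],92.4,6); b,Rb=nose_tool(T+u*-3+[-1,0,12],92.4,6)
rows(p0,R0,a,Ra,3,1); rows(a,Ra,b,Rb,4,1)
E
```

```text
nose trough x 9.8 y 0.0 z 110.3 pitch,yaw [-0.17 92.44]
[{'tx': -0.019, 'ty': -0.001, 'tz': 0.028, 'rx': -0.001, 'ry': -0.069, 'rz': 0.0, 'gripper': 1}, {'tx': -0.018, 'ty': -0.001, 'tz': 0.029, 'rx': -0.001, 'ry': -0.069, 'rz': 0.0, 'gripper': 1}, {'tx': -0.017, 'ty': -0.001, 'tz': 0.029, 'rx': -0.001, 'ry': -0.069, 'rz': 0.0, 'gripper': 1}]
4 x {"tx": -0.006, "ty": -0.0, "tz": 0.018, "rx": 0.0, "ry": 0.0, "rz": 0.0, "gripper": 1}
```

Call:
send_rows:
  motion:
    - {"tx": -0.019,"ty": -0.001,"tz": 0.028,"rx": 0,"ry": -0.069,"rz": 0,"gripper": 1}
    - {"tx": -0.018,"ty": -0.001,"tz": 0.029,"rx": 0,"ry": -0.069,"rz": 0,"gripper": 1}
    - {"tx": -0.017,"ty": -0.001,"tz": 0.029,"rx": 0,"ry": -0.069,"rz": 0,"gripper": 1}
    - {"tx": 0,"ty": 0,"tz": 0,"rx": 0,"ry": 0,"rz": 0,"gripper": 1}
    - {"tx": -0.006,"ty": 0,"tz": 0.018,"rx": 0,"ry": 0,"rz": 0,"gripper": 1}
    - {"tx": -0.006,"ty": 0,"tz": 0.018,"rx": 0,"ry": 0,"rz": 0,"gripper": 1}
    - {"tx": -0.006,"ty": 0,"tz": 0.018,"rx": 0,"ry": 0,"rz": 0,"gripper": 1}
    - {"tx": -0.006,"ty": 0,"tz": 0.018,"rx": 0,"ry": 0,"rz": 0,"gripper": 1}
    - {"tx": 0,"ty": 0,"tz": 0,"rx": 0,"ry": 0,"rz": 0,"gripper": 1}

```text
time_s: 6.65
ee_pos: [523.6, -423.3, 61.7]
ee_rot: [-179.9, -19.0, 92.3]
force: [-0.5, -0.1, -0.0]
gripper_width: 13.9
gripper_force: 55.0
```

```bash
python3 - <<'E'
from h import *
from workcell import env
tool_nose(); print(env.state()["force"])
f=env.grab_frame("top")
cv2.imwrite("pics/g4.png",cv2.resize(f["frame"][185:235,360:440,::-1],None,fx=8,fy=8,interpolation=cv2.INTER_CUBIC))
p0,R0=cur()
b,Rb=nose_tool(T+u*-3+[-1,0,4.5],92.4,6); rows(p0,R0,b,Rb,2,1)
c,Rc=nose_tool(T+u*72+[-1,0,4.5],92.4,6); rows(b,Rb,c,Rc,8,1)
E
```

```text
nose trough x -3.7 y 2.1 z 10.6 pitch,yaw [ 5.99 92.37]
[-0.48610857 -0.12923848 -0.03600673]
2 x {"tx": -0.001, "ty": 0.001, "tz": 0.007, "rx": -0.001, "ry": 0.001, "rz": -0.001, "gripper": 1}
8 x {"tx": 0.018, "ty": 0.0, "tz": 0.006, "rx": 0.0, "ry": 0.0, "rz": 0.0, "gripper": 1}
```

View pics/g4.png

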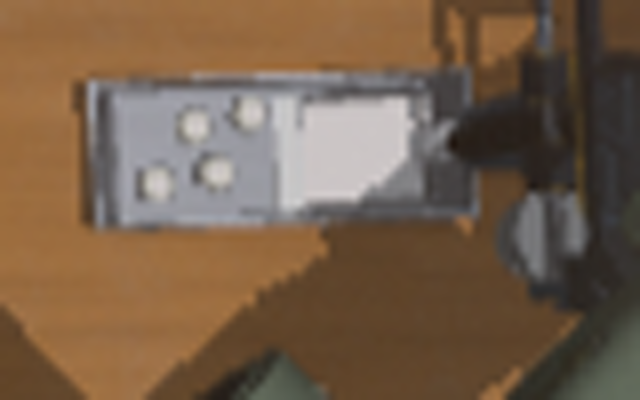

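The scoop sits centred in the trough, with its nose edge at column 275 and the balls ahead of it at columns 140–265. I'll lower to the floor.

Call:
send_rows:
  motion:
    - {"tx": 0,"ty": 0.001,"tz": 0.006,"rx": 0,"ry": 0,"rz": 0,"gripper": 1}
    - {"tx": -0.002,"ty": 0.001,"tz": 0.006,"rx": 0,"ry": 0,"rz": 0,"gripper": 1}
    - {"tx": 0,"ty": 0,"tz": 0,"rx": 0,"ry": 0,"rz": 0,"gripper": 1}

```text
time_s: 7.08
ee_pos: [525.0, -422.5, 56.8]
ee_rot: [-180.0, -18.9, 92.4]
force: [-0.0, -0.3, -1.1]
gripper_width: 13.8
gripper_force: 55.0
```

```bash
python3 - <<'E'
from h import *
from workcell import env
tool_nose(); print(env.state()["force"])
E
```

```text
nose trough x -3.0 y 0.6 z 5.5 pitch,yaw [ 6.07 92.38]
[-0.03693804 -0.26192627 -1.14627945]
```

Call:
send_rows:
  motion:
    - {"tx": -0.001,"ty": 0,"tz": 0.003,"rx": 0,"ry": 0,"rz": 0,"gripper": 1}
    - {"tx": 0.018,"ty": 0,"tz": 0.006,"rx": 0,"ry": 0,"rz": 0,"gripper": 1}
    - {"tx": 0.018,"ty": 0,"tz": 0.006,"rx": 0,"ry": 0,"rz": 0,"gripper": 1}
    - {"tx": 0.018,"ty": 0,"tz": 0.006,"rx": 0,"ry": 0,"rz": 0,"gripper": 1}
    - {"tx": 0.018,"ty": 0,"tz": 0.006,"rx": 0,"ry": 0,"rz": 0,"gripper": 1}
    - {"tx": 0.018,"ty": 0,"tz": 0.006,"rx": 0,"ry": 0,"rz": 0,"gripper": 1}

```text
time_s: 7.82
ee_pos: [523.0, -374.4, 55.7]
ee_rot: [-180.0, -18.9, 92.4]
force: [-0.8, 0.4, -1.5]
gripper_width: 13.5
gripper_force: 55.0
```

```bash
python3 - <<'E'
from h import *
from workcell import env
tool_nose(); print(env.state()["force"])
p0,R0=cur()
b,Rb=nose_tool(T+u*77+[0,0,4.3],92.4,4); rows(p0,R0,b,Rb,4,1)
f=env.grab_frame("top")
cv2.imwrite("pics/g5.png",cv2.resize(f["frame"][185:235,360:440,::-1],None,fx=8,fy=8,interpolation=cv2.INTER_CUBIC))
E
```

```text
nose trough x 45.2 y 0.6 z 4.4 pitch,yaw [ 6.08 92.39]
[-0.82042961  0.39714901 -1.53007332]
[{'tx': 0.014, 'ty': 0.0, 'tz': 0.007, 'rx': -0.0, 'ry': 0.017, 'rz': -0.0, 'gripper': 1}, {'tx': 0.014, 'ty': 0.0, 'tz': 0.007, 'rx': -0.0, 'ry': 0.017, 'rz': -0.0, 'gripper': 1}, {'tx': 0.014, 'ty': 0.0, 'tz': 0.007, 'rx': -0.0, 'ry': 0.017, 'rz': -0.0, 'gripper': 1}, {'tx': 0.013, 'ty': 0.0, 'tz': 0.007, 'rx': -0.0, 'ry': 0.017, 'rz': -0.0, 'gripper': 1}]
```

Call:
send_rows:
  motion:
    - {"tx": 0.014,"ty": 0,"tz": 0.007,"rx": 0,"ry": 0.017,"rz": 0,"gripper": 1}
    - {"tx": 0.014,"ty": 0,"tz": 0.007,"rx": 0,"ry": 0.017,"rz": 0,"gripper": 1}
    - {"tx": 0.014,"ty": 0,"tz": 0.007,"rx": 0,"ry": 0.017,"rz": 0,"gripper": 1}
    - {"tx": 0.013,"ty": 0,"tz": 0.007,"rx": 0,"ry": 0.017,"rz": 0,"gripper": 1}
    - {"tx": 0,"ty": 0,"tz": 0,"rx": 0,"ry": 0,"rz": 0,"gripper": 1}

```text
time_s: 8.5
ee_pos: [522.0, -345.2, 52.1]
ee_rot: [180.0, -20.9, 92.4]
force: [-0.0, -2.5, 2.6]
gripper_width: 14.1
gripper_force: 55.0
```

```bash
python3 - <<'E'
from h import *
from workcell import env
tool_nose(); print(env.state()["force"])
f=env.grab_frame("top"); g=env.grab_frame("side")
cv2.imwrite("pics/g5.png",np.hstack([cv2.resize(x[:,:,::-1],None,fx=8,fy=8,interpolation=cv2.INTER_CUBIC) for x in(f["frame"][185:235,365:415],g["frame"][265:315,275:325])]))
E
```

```text
nose trough x 76.1 y 0.3 z 4.1 pitch,yaw [ 4.13 92.36]
[-0.02891074 -2.54805327  2.61764763]
```

View pics/g5.png

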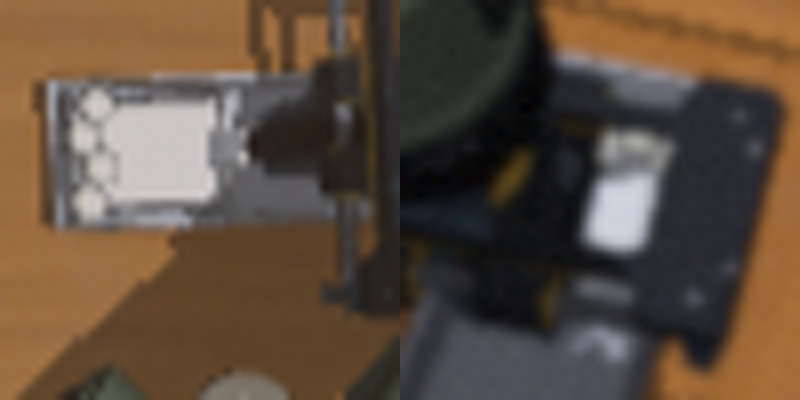

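All four balls, at columns 85–100 in the left crop, are lined up on the nose against the end wall. I'll pitch the nose up along the sloped wall so they roll back into the bowl.

```bash
python3 - <<'E'
from h import *
w=[(78.5,5,0),(81,9.5,-4),(83,14.5,-8),(85,21,-12),(87,28,-16),(87,36,-20),(85,60,-24),(80,100,-25)]
p0,R0=cur()
for i,(x,z,a) in enumerate(w):
    p,R=nose_tool(T+u*x+[0,0,z],92.4,a); rows(p0,R0,p,R,2 if i<7 else 3,1); p0,R0=p,R
E
```

```text
2 x {"tx": -0.003, "ty": 0.0, "tz": 0.005, "rx": 0.001, "ry": 0.069, "rz": -0.001, "gripper": 1}
2 x {"tx": -0.001, "ty": -0.0, "tz": 0.002, "rx": 0.0, "ry": 0.067, "rz": 0.0, "gripper": 1}
2 x {"tx": -0.001, "ty": 0.0, "tz": 0.002, "rx": 0.0, "ry": 0.067, "rz": 0.0, "gripper": 1}
2 x {"tx": -0.0, "ty": -0.0, "tz": 0.001, "rx": -0.0, "ry": 0.067, "rz": -0.0, "gripper": 1}
2 x {"tx": 0.001, "ty": 0.0, "tz": 0.001, "rx": -0.0, "ry": 0.067, "rz": 0.0, "gripper": 1}
2 x {"tx": 0.0, "ty": -0.0, "tz": -0.001, "rx": 0.0, "ry": 0.067, "rz": -0.0, "gripper": 1}
[{'tx': 0.01, 'ty': -0.0, 'tz': -0.013, 'rx': -0.0, 'ry': 0.067, 'rz': 0.0, 'gripper': 1}, {'tx': 0.011, 'ty': -0.0, 'tz': -0.013, 'rx': -0.0, 'ry': 0.067, 'rz': 0.0, 'gripper': 1}]
3 x {"tx": 0.017, "ty": 0.0, "tz": -0.019, "rx": -0.0, "ry": 0.011, "rz": 0.0, "gripper": 1}
```

Call:
send_rows:
  motion:
    - {"tx": -0.003,"ty": 0,"tz": 0.005,"rx": 0,"ry": 0.069,"rz": 0,"gripper": 1}
    - {"tx": -0.003,"ty": 0,"tz": 0.005,"rx": 0,"ry": 0.069,"rz": 0,"gripper": 1}
    - {"tx": -0.001,"ty": 0,"tz": 0.002,"rx": 0,"ry": 0.067,"rz": 0,"gripper": 1}
    - {"tx": -0.001,"ty": 0,"tz": 0.002,"rx": 0,"ry": 0.067,"rz": 0,"gripper": 1}
    - {"tx": -0.001,"ty": 0,"tz": 0.002,"rx": 0,"ry": 0.067,"rz": 0,"gripper": 1}
    - {"tx": -0.001,"ty": 0,"tz": 0.002,"rx": 0,"ry": 0.067,"rz": 0,"gripper": 1}

```text
time_s: 9.35
ee_pos: [522.3, -348.1, 41.1]
ee_rot: [179.9, -33.0, 92.4]
force: [-0.1, -7.5, 0.2]
gripper_width: 13.5
gripper_force: 55.0
```

```bash
python3 - <<'E'
from h import *
from workcell import env
tool_nose(); print(env.state()["force"])
w=[(86,22,-12),(88,29,-16),(88,38,-20),(85,60,-24),(80,100,-25)]
p0,R0=cur()
for i,(x,z,a) in enumerate(w):
    p,R=nose_tool(T+u*x+[0,0,z],92.4,a); rows(p0,R0,p,R,2 if i<4 else 3,1); p0,R0=p,R
f=env.grab_frame("top"); x=f["frame"][185:235,365:415]
h=cv2.cvtColor(x,cv2.COLOR_RGB2GRAY); cv2.imwrite("pics/g6.png",cv2.resize(x[:,:,::-1],None,fx=10,fy=10,interpolation=cv2.INTER_CUBIC))
E
```

```text
nose trough x 80.8 y 0.0 z 13.9 pitch,yaw [-7.95 92.31]
[-0.08284666 -7.49815777  0.24578885]
2 x {"tx": 0.003, "ty": 0.0, "tz": 0.001, "rx": 0.002, "ry": 0.067, "rz": -0.001, "gripper": 1}
2 x {"tx": 0.001, "ty": 0.0, "tz": 0.001, "rx": -0.0, "ry": 0.067, "rz": 0.0, "gripper": 1}
2 x {"tx": 0.001, "ty": -0.0, "tz": -0.002, "rx": 0.0, "ry": 0.067, "rz": -0.0, "gripper": 1}
[{'tx': 0.008, 'ty': -0.0, 'tz': -0.012, 'rx': -0.0, 'ry': 0.067, 'rz': 0.0, 'gripper': 1}, {'tx': 0.009, 'ty': -0.0, 'tz': -0.012, 'rx': -0.0, 'ry': 0.067, 'rz': 0.0, 'gripper': 1}]
3 x {"tx": 0.017, "ty": 0.0, "tz": -0.019, "rx": -0.0, "ry": 0.011, "rz": 0.0, "gripper": 1}
```

Call:
send_rows:
  motion:
    - {"tx": 0,"ty": 0,"tz": 0.001,"rx": 0,"ry": 0.067,"rz": 0,"gripper": 1}
    - {"tx": 0,"ty": 0,"tz": 0.001,"rx": 0,"ry": 0.067,"rz": 0,"gripper": 1}
    - {"tx": 0,"ty": 0,"tz": 0,"rx": 0,"ry": 0.067,"rz": 0,"gripper": 1}
    - {"tx": 0,"ty": 0,"tz": 0,"rx": 0,"ry": 0.067,"rz": 0,"gripper": 1}
    - {"tx": 0,"ty": 0,"tz": -0.002,"rx": 0,"ry": 0.067,"rz": 0,"gripper": 1}
    - {"tx": 0,"ty": 0,"tz": -0.002,"rx": 0,"ry": 0.067,"rz": 0,"gripper": 1}

```text
time_s: 10.15
ee_pos: [521.8, -345.8, 42.3]
ee_rot: [-179.9, -45.4, 92.3]
force: [-0.6, 0.2, -1.0]
gripper_width: 13.4
gripper_force: 55.0
```

```bash
cat >> h.py <<'E'
def blobs(f,x,y,w,h):
    "print small grayscale map"
    g=f["frame"][y:y+h,x:x+w].astype(int); m=g.mean(2)
    for r in m: print(" ".join("%3d"%v for v in r))
E
python3 - <<'E'
from h import *
from workcell import env
tool_nose(); print(env.state()["force"])
f=env.grab_frame("top"); pickle.dump(f,open("pics/top7.pkl","wb"))
blobs(f,368,194,30,22)
E
```

```text
nose trough x 86.3 y 0.6 z 37.8 pitch,yaw [-20.39  92.38]
[-0.64032462  0.17568136 -1.00305294]
108 108 107  97  99 100 103 105  94  95 100 103 106 104 108 110 140 134 131 127 125 125 126 130 154 154 154 154 149 154
110  82  84 152 121 121 121 121 101 102 106  86  87  84  84  86  97  91  86  86  89  86  93  94 107 105 105 112 121 123
112  71  72 161 102 111 135 134 108  96  93  86 106 104  87  87  86  85  83  84  86  84  77  88 130 140 140 141 144 144
114  73  77 156  87 168 175 173 129 116 135 118 121 120 116 116 121 120 120 126 126  93  98 103 160 156 156 155 155 154
113  72  77 156  75 183 186 184 129 172 185 180 144 168 168 168 169 168 167 145 156 107 104 106 164 154 154 155 153 152
113 104  78 155  71 183 186 173 138 191 198 196 162 181 180 180 180 179 133 172 189 176 108 107 169 152 153 150 112 111
109 109  74 136  73 183 186 180 120 177 193 185 165 179 179 179 178 177 120 188 198 195 124 106 163 131 132 106  93  91
106 107  73 127  73 183 186 186 164 125 143 158 174 178 178 178 178 175 113 177 194 189 104 125 164 160 163  95  61  62
107 107  72 126  87 185 185 186 181 164 166 
[... 935 characters left out ...]
 136 184 187 162 141 125 123 116 116 112 112 111 112 112 111 110  94  83  91 105 132 153 154 153 153
108 108  69  67 137 119 130 151 154 149 143 142 140 140 138 138 138 137 138 137 136 137 109 113 118 127 134 137 136 117
108 106  68  68 136  92  94 152 153 141 142 139 139 141 157 163 162 162 163 158 163 160 155 150 150 122 124 129 129 121
107 107  98  87 117  96  97 114 110  98  92  90 105 106 113 116 113 118 127 124 125 124 126 122 122 110 109 110 110 110
108 108 108 106 110 107 106 105 103 103 101 101 103 102 102 100  99 101 104 104 104 102 101 102 102 102 101 103 101 100
109 109 109 110 109 110 109 108 108 109 109 108 106 107 108 106 108 107 107 107 106 104 105 103 104 103 104 104 104 102
```

All four balls are in the bowl, at about (378,199), (388,200), (384,206) and (388,206) in the top image. I'll lift it, keep the nose up, and work out the route clear of the big box.

Call:
send_rows:
  motion:
    - {"tx": 0.01,"ty": 0,"tz": -0.012,"rx": 0,"ry": 0.04,"rz": 0,"gripper": 1}
    - {"tx": 0.018,"ty": 0,"tz": -0.018,"rx": 0,"ry": 0,"rz": 0,"gripper": 1}
    - {"tx": 0.028,"ty": 0,"tz": -0.026,"rx": 0,"ry": 0,"rz": 0,"gripper": 1}
    - {"tx": 0.035,"ty": 0,"tz": -0.034,"rx": 0,"ry": 0,"rz": 0,"gripper": 1}
    - {"tx": 0.035,"ty": 0,"tz": -0.034,"rx": 0,"ry": 0,"rz": 0,"gripper": 1}
    - {"tx": 0.035,"ty": 0,"tz": -0.034,"rx": 0,"ry": 0,"rz": 0,"gripper": 1}

```text
time_s: 10.95
ee_pos: [522.1, -347.7, 158.0]
ee_rot: [179.9, -46.3, 92.4]
force: [0.4, -0.0, -1.0]
gripper_width: 13.8
gripper_force: 55.0
```

```bash
python3 - <<'E'
from h import *
from workcell import env
tool_nose(); s=env.state();print(s["force"],s["qpos"].round(1),s["ee_pos"],s["ee_rot"])
# orientation model check
q=s["qpos"]
for sg in(1,-1):
  M=Ro.from_euler('ZYZYZ',[q[0],q[1]+q[2],q[3],q[4],q[5]*sg],degrees=True)
  print(sg,M.as_matrix()[:,2].round(2),cur()[1].as_matrix()[:,2].round(2))
f=pickle.load(open("pics/top0.pkl","rb"));g=pickle.load(open("pics/side0.pkl","rb"))
def tri(a,b):
    P=[]
    for c in(f,g):
        K,R,t=cam(c);P.append(K@np.c_[R,t])
    X=cv2.triangulatePoints(P[0],P[1],np.array(a,float),np.array(b,float));return (X[:3]/X[3]).ravel().round(0)
print("box",tri((322,147),(383,182)),tri((406,147),(365,250)),"scope",tri((252,82),(452,115)))
E
```

```text
nose trough x 84.5 y 0.4 z 155.2 pitch,yaw [-21.3   92.41]
[ 0.42965687 -0.00963002 -1.01358767] [-48.8  44.4  66.6  28.2 106.1 -52.5] [ 522.07465408 -347.66978308  157.97929968] [179.91989479 -46.30114188  92.44842334]Traceback (most recent call last):
  File "<stdin>", line 7, in <module>
  File "scipy/spatial/transform/_rotation.pyx", line 1413, in scipy.spatial.transform._rotation.Rotation.from_euler
ValueError: Expected axis specification to be a non-empty string of upto 3 characters, got ZYZYZ
```

```bash
cat > kin.py <<'E'
from h import *
from scipy.optimize import least_squares
S=[([-75.9163,18.3487,89.6994,0,72.0417,-1.145],[150.94,-554.38,213.2],[-179.91,0,15.229]),
([-26.2,25.9,92.4,18.2,80.2,-49.7],[513.26,-124.05,149.1],[180,-25.18,107.45]),
([-47.3,39.6,66.7,16,93.3,-51.5],[525.07,-415.42,150.5],[-179.93,-25.2,92.34]),
([-48.8,44.4,66.6,28.2,106.1,-52.5],[522.07,-347.67,157.98],[179.92,-46.3,92.45])]
def rot(a,d): return Ro.from_euler(a,d,degrees=True)
def fk(q,k,s):
    A=rot('z',q[0]+s[4]); B=A*rot('y',q[1]);C=A*rot('y',q[1]+q[2]);D=C*rot('z',s[0]*q[3])*rot('y',q[4]);E=D*rot('z',s[1]*q[5]+s[2])
    return A.apply([k[0],k[6],k[1]])+B.apply([0,0,k[2]])+C.apply([k[3],0,k[4]])+D.apply([0,0,k[5]])+D.apply([k[7],0,0]),E
K0=[0,200,400,0,350,280,0,0]
E
python3 - <<'E'
from kin import *
best=None
for s0 in(1,-1):
 for s1 in(1,-1):
  for s2 in(0,90,180,-90):
   e=sum((fk(q,K0,(s0,s1,s2,0,0))[1].inv()*rot('xyz',r)).magnitude() for q,p,r in S)
   if best is None or e<best[0]: best=(e,(s0,s1,s2,0,0))
print(best)
s=best[1]
r=least_squares(lambda k:np.r_[np.concatenate([fk(q,k,s)[0]-p for q,p,_ in S]),(k-K0)*.003],K0)
print(r.x.round(1),(r.fun[:12]).round(1))
E
```

```text
(0.0019655275869817296, (1, 1, 90, 0, 0))
[ 2.500e+00  1.382e+02  5.923e+02  2.460e+01  4.136e+02  3.360e+02
  1.160e+01 -4.000e-01] [ 0.1  0.1 -0.2 -0.2 -0.3  0.1 -0.1 -0.1  0.3  0.3  0.2 -0.1]
```

```bash
cat >> kin.py <<'E'
KK=[2.5,138.2,592.3,24.6,413.6,336,11.6,-.4];SS=(1,1,90,0,0)
LO=[-177.97,-48.28,12.27,-77.06,2.81,-146.56];HI=[177.97,115.42,149.76,257.06,150.46,146.56]
def ik(p,R,q0):
    def f(q):
        a,E=fk(q,KK,SS); return np.r_[(a-p),(E.inv()*R).as_rotvec()*300]
    r=least_squares(f,np.clip(q0,np.add(LO,.1),np.subtract(HI,.1)),bounds=(LO,HI)); return r.x,np.abs(r.fun).max()
FM=np.array([600.6,182.1,0])
def over(yaw,back,z,pitch):
    d=np.array([np.cos(np.radians(yaw)),np.sin(np.radians(yaw)),0])
    return nose_tool(FM-d*back+[0,0,z],yaw,pitch)
E
python3 - <<'E'
from kin import *
from workcell import env
for yaw in(60,75,90,105):
    q=env.state()["qpos"]
    for b,z,p in((30,260,-20),(25,230,0),(22,215,15),(18,205,30),(18,202,45),(18,202,60),(18,205,70)):
        t,R=over(yaw,b,z,p); q,e=ik(t,R,q); print(yaw,p,q.round(0),round(e,1),t.round(0))
f=pickle.load(open("pics/top0.pkl","rb"));g=pickle.load(open("pics/side0.pkl","rb"))
def tri(a,b):
    P=[]
    for c in(f,g):
        K,R,t=cam(c);P.append(K@np.c_[R,t])
    X=cv2.triangulatePoints(P[0],P[1],np.array(a,float),np.array(b,float));return (X[:3]/X[3]).ravel().round(0)
print("box",tri((322,147),(383,182)),tri((406,147),(365,250)),"scope",tri((252,82),(452,115)))
E
```

```text
60 -20 [-20.   8. 111.  51.  64. -15.] 0.0 [533.  65. 265.]
60 0 [ -7.   8. 100.  26.  64.  13.] 0.0 [539.  76. 271.]
60 15 [ 3. 11. 90.  9. 73. 31.] 0.0 [547.  90. 280.]
60 30 [12. 18. 80. -4. 86. 43.] 0.0 [559. 110. 290.]
60 45 [ 19.  26.  69. -13. 101.  48.] 0.0 [571. 131. 301.]
60 60 [ 24.  35.  58. -22. 116.  50.] 0.0 [584. 154. 308.]
60 70 [ 27.  41.  50. -28. 125.  48.] 0.0 [594. 170. 312.]
75 -20 [-21.  17.  99.  47.  76. -23.] 0.0 [565.  51. 265.]
75 0 [-9. 14. 92. 26. 73. -2.] 0.0 [569.  63. 271.]
75 15 [ 1. 15. 85. 10. 77. 14.] 0.0 [573.  79. 280.]
75 30 [11. 19. 78. -4. 85. 27.] 0.0 [579. 102. 290.]
75 45 [ 20.  25.  70. -16.  97.  35.] 0.0 [585. 125. 301.]
75 60 [ 27.  32.  63. -27. 108.  38.] 0.0 [592. 151. 308.]
75 70 [ 30.  37.  58. -34. 116.  39.] 0.0 [597. 168. 312.]
90 -20 [-19.  25.  86.  42.  88. -28.] 0.0 [601.  46. 265.]
90 0 [ -9.  20.  83.  25.  82. -14.] 0.0 [601.  59. 271.]
90 15 [ 1. 19. 80. 10. 81. -1.] 0.0 [601.  76. 280.]
90 30 [11. 20. 76. -5. 85. 11.] 0.0 [601.  99. 290.]
90 45 [ 21.  23.  72. -19.  91.  21.] 0.0 [601. 123. 301.]
90 60 [ 29.  28.  69. -31. 100.  28.] 0.0 [601. 150. 308.]
90 70 [ 33.  32.  67. -38. 106.  31.] 0.0 [601. 168. 312.]
105 -20 [-15.  33.  72.  38.  99. -32.] 0.0 [636.  51. 265.]
105 0 [ -7.  27.  73.  23.  91. -24.] 0.0 [632.  63. 271.]
105 15 [  1.  23.  73.  10.  86. -15.] 0.0 [628.  79. 280.]
105 30 [11. 21. 74. -5. 84. -4.] 0.0 [622. 102. 290.]
105 45 [ 21.  22.  75. -20.  86.   8.] 0.0 [616. 125. 301.]
105 60 [ 30.  25.  75. -34.  91.  18.] 0.0 [609. 151. 308.]
105 70 [ 35.  27.  75. -42.  95.  23.] 0.0 [604. 168. 312.]
box [692. -33. 249.] [ 699. -321.  261.] scope [856. 192. 371.]
```

```bash
python3 - <<'E'
from kin import *
p0,R0=cur(); t,R=over(75,40,262,-20); print(t)
rows(p0,R0,t,R,14,1)
E
```

```text
[562.89846714  41.39596383 267.17331535]
[{'tx': 0.049, 'ty': 0.008, 'tz': 0.029, 'rx': -0.03, 'ry': -0.003, 'rz': 0.029, 'gripper': 1}, {'tx': 0.05, 'ty': 0.007, 'tz': 0.029, 'rx': -0.03, 'ry': -0.003, 'rz': 0.029, 'gripper': 1}, {'tx': 0.05, 'ty': 0.006, 'tz': 0.029, 'rx': -0.03, 'ry': -0.003, 'rz': 0.029, 'gripper': 1}, {'tx': 0.05, 'ty': 0.005, 'tz': 0.029, 'rx': -0.03, 'ry': -0.003, 'rz': 0.029, 'gripper': 1}, {'tx': 0.05, 'ty': 0.003, 'tz': 0.029, 'rx': -0.03, 'ry': -0.003, 'rz': 0.029, 'gripper': 1}, {'tx': 0.05, 'ty': 0.002, 'tz': 0.029, 'rx': -0.03, 'ry': -0.003, 'rz': 0.029, 'gripper': 1}, {'tx': 0.05, 'ty': 0.001, 'tz': 0.029, 'rx': -0.03, 'ry': -0.003, 'rz': 0.029, 'gripper': 1}, {'tx': 0.05, 'ty': -0.0, 'tz': 0.029, 'rx': -0.03, 'ry': -0.003, 'rz': 0.029, 'gripper': 1}, {'tx': 0.05, 'ty': -0.002, 'tz': 0.029, 'rx': -0.03, 'ry': -0.003, 'rz': 0.029, 'gripper': 1}, {'tx': 0.05, 'ty': -0.003, 'tz': 0.029, 'rx': -0.03, 'ry': -0.003, 'rz': 0.029, 'gripper': 1}, {'tx': 0.05, 'ty': -0.004, 'tz': 0.029, 'rx': -0.03, 'ry': -0.003, 'rz': 0.029, 'gripper': 1}, {'tx': 0.05, 'ty': -0.005, 'tz': 0.029, 'rx': -0.03, 'ry': -0.003, 'rz': 0.029, 'gripper': 1}, {'tx': 0.05, 'ty': -0.006, 'tz': 0.028, 'rx': -0.03, 'ry': -0.003, 'rz': 0.029, 'gripper': 1}, {'tx': 0.05, 'ty': -0.008, 'tz': 0.028, 'rx': -0.03, 'ry': -0.003, 'rz': 0.029, 'gripper': 1}]
```

Call:
send_rows:
  motion:
    - {"tx": 0.025,"ty": 0.004,"tz": 0.015,"rx": -0.015,"ry": 0,"rz": 0.015,"gripper": 1}
    - {"tx": 0.05,"ty": 0.007,"tz": 0.029,"rx": -0.03,"ry": -0.003,"rz": 0.029,"gripper": 1}
    - {"tx": 0.05,"ty": 0.006,"tz": 0.029,"rx": -0.03,"ry": -0.003,"rz": 0.029,"gripper": 1}
    - {"tx": 0.05,"ty": 0.005,"tz": 0.029,"rx": -0.03,"ry": -0.003,"rz": 0.029,"gripper": 1}
    - {"tx": 0.05,"ty": 0.003,"tz": 0.029,"rx": -0.03,"ry": -0.003,"rz": 0.029,"gripper": 1}
    - {"tx": 0.05,"ty": 0.002,"tz": 0.029,"rx": -0.03,"ry": -0.003,"rz": 0.029,"gripper": 1}
    - {"tx": 0.05,"ty": 0.001,"tz": 0.029,"rx": -0.03,"ry": -0.003,"rz": 0.029,"gripper": 1}
    - {"tx": 0.05,"ty": 0,"tz": 0.029,"rx": -0.03,"ry": -0.003,"rz": 0.029,"gripper": 1}
    - {"tx": 0.05,"ty": -0.002,"tz": 0.029,"rx": -0.03,"ry": -0.003,"rz": 0.029,"gripper": 1}
    - {"tx": 0.05,"ty": -0.003,"tz": 0.029,"rx": -0.03,"ry": -0.003,"rz": 0.029,"gripper": 1}
    - {"tx": 0.04,"ty": -0.004,"tz": 0.023,"rx": -0.03,"ry": -0.003,"rz": 0.029,"gripper": 1}
    - {"tx": 0.03,"ty": -0.005,"tz": 0.017,"rx": -0.03,"ry": -0.003,"rz": 0.029,"gripper": 1}

```text
time_s: 12.45
ee_pos: [549.2, -43.5, 241.5]
ee_rot: [-179.9, -45.4, 77.9]
force: [0.1, 0.1, -1.3]
gripper_width: 13.4
gripper_force: 55.0
```

```bash
python3 - <<'E'
from kin import *
from workcell import env
p0,R0=cur(); print(p0,env.state()["force"]); t,R=over(75,35,235,-8); rows(p0,R0,t,R,6,1)
f=env.grab_frame("top"); o,e=tool_scoop(p0,R0); u0,v0=w2px(f,o).astype(int); print(u0,v0); blobs(f,u0-13,v0-13,26,26)
E
```

```text
[549.15465873 -43.47416071 241.47951221] [ 0.10146346  0.14257495 -1.28534934]
[{'tx': 0.027, 'ty': -0.001, 'tz': 0.017, 'rx': -0.01, 'ry': -0.069, 'rz': 0.013, 'gripper': 1}, {'tx': 0.027, 'ty': -0.002, 'tz': 0.016, 'rx': -0.01, 'ry': -0.069, 'rz': 0.013, 'gripper': 1}, {'tx': 0.028, 'ty': -0.002, 'tz': 0.015, 'rx': -0.01, 'ry': -0.069, 'rz': 0.013, 'gripper': 1}, {'tx': 0.029, 'ty': -0.002, 'tz': 0.014, 'rx': -0.01, 'ry': -0.069, 'rz': 0.013, 'gripper': 1}, {'tx': 0.029, 'ty': -0.002, 'tz': 0.013, 'rx': -0.01, 'ry': -0.069, 'rz': 0.013, 'gripper': 1}, {'tx': 0.03, 'ty': -0.003, 'tz': 0.012, 'rx': -0.01, 'ry': -0.069, 'rz': 0.013, 'gripper': 1}]
305 185
104 105 104 104 104 105 106 107 105 101 105 106 105 105 106 110 174 184 197 196 181 100 102  98 101 103
105 104 105 105 105 104 102 107 106 102 105 106 104 101 161 180 195 171 156 172 197 164 101  97 101 102
103 102 105 104 103 102  99 104 106 102 106  95 133 179 190 171 151 152 146 151 171 192 105  98 102 103
106 104 105 105 135 156 156 122 105 104 133 178 185 196 152 151 146 147 122 134 142 198 177  98 102 102
105 105 105 108 155 1
[... 1566 characters left out ...]
 160 160 180 179 178 139 176 197 198 187 126 178 197 198 185 113  99 131  92
108 105  79  90 100  82  76 100 101 113 114 125 118 132 159 180 161 137 150 179 179 152 102 109 102  69
107 104  68  67  67  67  69  70  70  71  72  79  85  84  98 110 111 147 147 124 120 120 103 128  74  67
105 102  67  67  65  68  67  70  71  70  68  70  71  70  70  71  79 100 100  97  96 103 101 147  88  95
106 102  95  94  94  98  69  68  68  69  67  70  71  70  71  70  70  70  69  78  78  79  86 114  97 101
105 103 104 104 102 107  99  98  98  99  68  70  71  69  70  70  69  68  68  69  68  75  95  96 100 102
106 103 105 103 101 107 108 105 105 103  96  99 101  99  99  68  68  68  70  69  68  95 100  97 100 104
```

All four balls are still in the back of the bowl. I'll move over the funnel.

Call:
send_rows:
  motion:
    - {"tx": 0.027,"ty": -0.001,"tz": 0.017,"rx": -0.01,"ry": -0.069,"rz": 0.013,"gripper": 1}
    - {"tx": 0.027,"ty": -0.002,"tz": 0.016,"rx": -0.01,"ry": -0.069,"rz": 0.013,"gripper": 1}
    - {"tx": 0.028,"ty": -0.002,"tz": 0.015,"rx": -0.01,"ry": -0.069,"rz": 0.013,"gripper": 1}
    - {"tx": 0.029,"ty": -0.002,"tz": 0.014,"rx": -0.01,"ry": -0.069,"rz": 0.013,"gripper": 1}
    - {"tx": 0.029,"ty": -0.002,"tz": 0.013,"rx": -0.01,"ry": -0.069,"rz": 0.013,"gripper": 1}
    - {"tx": 0.015,"ty": -0.001,"tz": 0.006,"rx": 0,"ry": -0.03,"rz": 0.013,"gripper": 1}
    - {"tx": 0.012,"ty": -0.001,"tz": 0.005,"rx": 0,"ry": 0,"rz": 0,"gripper": 1}
    - {"tx": 0,"ty": 0,"tz": 0,"rx": 0,"ry": 0,"rz": 0,"gripper": 1}

```text
time_s: 13.5
ee_pos: [565.2, 45.4, 261.9]
ee_rot: [-179.5, -34.1, 74.9]
force: [-0.2, -0.0, -1.4]
gripper_width: 13.9
gripper_force: 55.0
```

```bash
python3 - <<'E'
from kin import *
from workcell import env
p0,R0=cur(); o,e=tool_scoop(p0,R0);Rs=Ro.from_euler('xyz',e,degrees=True); n=o+Rs.apply([39,0,0])
print(p0,e,n,env.state()["force"],env.state()["qpos"].round(0))
f=env.grab_frame("top"); pickle.dump(f,open("pics/top8.pkl","wb"))
x,y=235,150
cv2.imwrite("pics/g8.png",cv2.resize(f["frame"][145:215,240:330,::-1],None,fx=8,fy=8,interpolation=cv2.INTER_CUBIC))
for b,z,p,k in((28,222,8,3),(22,212,22,3),(18,206,36,3),(18,203,50,3),(18,203,66,3)):
    t,R=over(75,b,z,p); rows(p0,R0,t,R,k,1); p0,R0=t,R
E
```

```text
[565.24683709  45.38284011 261.90753029] [ 0.40122923 -9.12978724 75.13127811] [591.41843425 145.04506047 238.17737417] [-0.15560406 -0.04401268 -1.38448119] [-16.  15.  96.  36.  74. -13.]
[{'tx': 0.017, 'ty': -0.001, 'tz': 0.0, 'rx': -0.005, 'ry': -0.19, 'rz': 0.0, 'gripper': 1}, {'tx': 0.017, 'ty': -0.001, 'tz': -0.002, 'rx': -0.005, 'ry': -0.19, 'rz': 0.0, 'gripper': 1}, {'tx': 0.017, 'ty': -0.001, 'tz': -0.003, 'rx': -0.005, 'ry': -0.19, 'rz': 0.0, 'gripper': 1}]
[{'tx': 0.016, 'ty': -0.0, 'tz': -0.003, 'rx': 0.0, 'ry': -0.156, 'rz': -0.0, 'gripper': 1}, {'tx': 0.016, 'ty': -0.0, 'tz': -0.004, 'rx': 0.0, 'ry': -0.156, 'rz': -0.0, 'gripper': 1}, {'tx': 0.015, 'ty': -0.0, 'tz': -0.005, 'rx': 0.0, 'ry': -0.156, 'rz': -0.0, 'gripper': 1}]
[{'tx': 0.016, 'ty': 0.0, 'tz': -0.006, 'rx': 0.0, 'ry': -0.156, 'rz': -0.0, 'gripper': 1}, {'tx': 0.016, 'ty': 0.0, 'tz': -0.007, 'rx': -0.0, 'ry': -0.156, 'rz': -0.0, 'gripper': 1}, {'tx': 0.015, 'ty': 0.0, 'tz': -0.009, 'rx': -0.0, 'ry': -0.156, 'rz': -0.0, 'gripper': 1}]
[{'tx': 0.014, 'ty': -0.0, 'tz': -0.008, 'rx': 0.0, 'ry': -0.156, 'rz': -0.0, 'gripper': 1}, {'tx': 0.014, 'ty': -0.0, 'tz': -0.009, 'rx': 0.0, 'ry': -0.156, 'rz': -0.0, 'gripper': 1}, {'tx': 0.013, 'ty': -0.0, 'tz': -0.01, 'rx': 0.0, 'ry': -0.156, 'rz': -0.0, 'gripper': 1}]
[{'tx': 0.016, 'ty': -0.0, 'tz': -0.011, 'rx': -0.0, 'ry': -0.178, 'rz': 0.0, 'gripper': 1}, {'tx': 0.015, 'ty': -0.0, 'tz': -0.013, 'rx': 0.0, 'ry': -0.178, 'rz': 0.0, 'gripper': 1}, {'tx': 0.014, 'ty': -0.0, 'tz': -0.014, 'rx': -0.0, 'ry': -0.178, 'rz': 0.0, 'gripper': 1}]
```

Call:
send_rows:
  motion:
    - {"tx": 0.017,"ty": -0.001,"tz": 0,"rx": -0.005,"ry": -0.19,"rz": 0,"gripper": 1}
    - {"tx": 0.017,"ty": -0.001,"tz": -0.002,"rx": -0.005,"ry": -0.19,"rz": 0,"gripper": 1}
    - {"tx": 0.017,"ty": -0.001,"tz": -0.003,"rx": -0.005,"ry": -0.19,"rz": 0,"gripper": 1}
    - {"tx": 0.016,"ty": 0,"tz": -0.003,"rx": 0,"ry": -0.156,"rz": 0,"gripper": 1}
    - {"tx": 0.016,"ty": 0,"tz": -0.004,"rx": 0,"ry": -0.156,"rz": 0,"gripper": 1}
    - {"tx": 0.015,"ty": 0,"tz": -0.005,"rx": 0,"ry": -0.156,"rz": 0,"gripper": 1}
    - {"tx": 0.016,"ty": 0,"tz": -0.006,"rx": 0,"ry": -0.156,"rz": 0,"gripper": 1}
    - {"tx": 0.016,"ty": 0,"tz": -0.007,"rx": 0,"ry": -0.156,"rz": 0,"gripper": 1}
    - {"tx": 0.015,"ty": 0,"tz": -0.009,"rx": 0,"ry": -0.156,"rz": 0,"gripper": 1}
    - {"tx": 0.014,"ty": 0,"tz": -0.008,"rx": 0,"ry": -0.156,"rz": 0,"gripper": 1}
    - {"tx": 0.014,"ty": 0,"tz": -0.009,"rx": 0,"ry": -0.156,"rz": 0,"gripper": 1}
    - {"tx": 0.013,"ty": 0,"tz": -0.01,"rx": 0,"ry": -0.156,"rz": 0,"gripper": 1}

```text
time_s: 15.05
ee_pos: [587.5, 133.1, 305.1]
ee_rot: [-180.0, 25.2, 74.9]
force: [0.1, -0.9, -1.5]
gripper_width: 13.5
gripper_force: 55.0
```

Call:
send_rows:
  motion:
    - {"tx": 0.016,"ty": 0,"tz": -0.011,"rx": 0,"ry": -0.178,"rz": 0,"gripper": 1}
    - {"tx": 0.015,"ty": 0,"tz": -0.013,"rx": 0,"ry": -0.178,"rz": 0,"gripper": 1}
    - {"tx": 0.014,"ty": 0,"tz": -0.014,"rx": 0,"ry": -0.178,"rz": 0,"gripper": 1}
    - {"tx": 0,"ty": 0,"tz": 0,"rx": 0,"ry": 0,"rz": 0,"gripper": 1}
    - {"tx": 0,"ty": 0,"tz": 0,"rx": 0,"ry": 0,"rz": 0,"gripper": 1}
    - {"tx": 0,"ty": 0,"tz": 0,"rx": 0,"ry": 0,"rz": 0,"gripper": 1}

```text
time_s: 15.8
ee_pos: [594.8, 160.1, 311.4]
ee_rot: [179.9, 41.0, 74.8]
force: [0.4, 0.4, -1.1]
gripper_width: 13.5
gripper_force: 55.0
```

```bash
python3 - <<'E'
from kin import *
from workcell import env
p0,R0=cur(); o,e=tool_scoop(p0,R0);Rs=Ro.from_euler('xyz',e,degrees=True); n=o+Rs.apply([39,0,0])
print(p0,e,n,env.state()["force"],env.state()["qpos"].round(0))
# retreat: straight up 60, then level at 60 back
t=p0+[0,0,60]; rows(p0,R0,t,R0,3,1)
b,Rb=over(75,70,300,0); rows(t,R0,b,Rb,7,1)
E
```

```text
[594.76731796 160.08765725 311.38402991] [-0.27160378 65.99851658 74.65511898] [595.87808246 163.42287544 205.70397741] [ 0.39041999  0.36274441 -1.11928277] [ 29.  35.  60. -31. 113.  39.]
3 x {"tx": -0.026, "ty": 0.0, "tz": -0.03, "rx": 0.0, "ry": 0.0, "rz": 0.0, "gripper": 1}
[{'tx': -0.026, 'ty': 0.0, 'tz': 0.034, 'rx': 0.0, 'ry': 0.314, 'rz': -0.001, 'gripper': 1}, {'tx': -0.031, 'ty': 0.0, 'tz': 0.029, 'rx': 0.0, 'ry': 0.314, 'rz': -0.001, 'gripper': 1}, {'tx': -0.035, 'ty': 0.0, 'tz': 0.024, 'rx': 0.0, 'ry': 0.314, 'rz': -0.001, 'gripper': 1}, {'tx': -0.039, 'ty': 0.0, 'tz': 0.018, 'rx': 0.0, 'ry': 0.314, 'rz': -0.001, 'gripper': 1}, {'tx': -0.041, 'ty': 0.0, 'tz': 0.011, 'rx': 0.0, 'ry': 0.314, 'rz': -0.001, 'gripper': 1}, {'tx': -0.042, 'ty': 0.0, 'tz': 0.004, 'rx': 0.0, 'ry': 0.314, 'rz': -0.001, 'gripper': 1}, {'tx': -0.042, 'ty': -0.0, 'tz': -0.003, 'rx': 0.0, 'ry': 0.314, 'rz': -0.001, 'gripper': 1}]
```

Call:
send_rows:
  motion:
    - {"tx": -0.026,"ty": 0,"tz": -0.03,"rx": 0,"ry": 0,"rz": 0,"gripper": 1}
    - {"tx": -0.026,"ty": 0,"tz": -0.03,"rx": 0,"ry": 0,"rz": 0,"gripper": 1}
    - {"tx": -0.026,"ty": 0,"tz": -0.03,"rx": 0,"ry": 0,"rz": 0,"gripper": 1}
    - {"tx": -0.026,"ty": 0,"tz": 0.034,"rx": 0,"ry": 0.314,"rz": 0,"gripper": 1}
    - {"tx": -0.031,"ty": 0,"tz": 0.029,"rx": 0,"ry": 0.314,"rz": 0,"gripper": 1}
    - {"tx": -0.035,"ty": 0,"tz": 0.024,"rx": 0,"ry": 0.314,"rz": 0,"gripper": 1}
    - {"tx": -0.039,"ty": 0,"tz": 0.018,"rx": 0,"ry": 0.314,"rz": 0,"gripper": 1}
    - {"tx": -0.041,"ty": 0,"tz": 0.011,"rx": 0,"ry": 0.314,"rz": 0,"gripper": 1}
    - {"tx": -0.042,"ty": 0,"tz": 0.004,"rx": 0,"ry": 0.314,"rz": 0,"gripper": 1}
    - {"tx": -0.042,"ty": 0,"tz": -0.003,"rx": 0,"ry": 0.314,"rz": 0,"gripper": 1}

```text
time_s: 17.05
ee_pos: [556.2, 19.2, 341.9]
ee_rot: [179.6, -25.1, 75.1]
force: [0.1, -0.9, -1.0]
gripper_width: 13.8
gripper_force: 55.0
```

```bash
python3 - <<'E'
from kin import *
from workcell import env
p0,R0=cur(); print(p0,tool_scoop(p0,R0),env.state()["force"])
f=env.grab_frame("top"); pickle.dump(f,open("pics/top9.pkl","wb"))
print(w2px(f,[600.6,182.1,141])); blobs(f,252,166,22,24)
# lay-down: near original place
b,Rb=scoop_tool([479.2,-40,ZB+70],107.3); rows(p0,R0,b,Rb,12,1)
c,Rc=scoop_tool([479.2,-40,ZB+1],107.3); rows(b,Rb,c,Rc,5,1)
E
```

```text
[556.21249054  19.23489007 341.89940253] (array([571.80748528,  76.17540977, 302.21912285]), array([-0.32365284, -0.09636521, 74.90138854])) [ 0.08640642 -0.87923829 -1.03196169]
[263.59895391 178.01612565]
107 108 108 108 108 106 106 106 105 105 105 105 105 104 105 104 104 104 104 108  91 159
109 109 109 106 106 106 105 106 107 106 106 106 105 106 104 104 104 104 103 104  97 127
108 106 106 106 107 106 107 108 107 105 105 104 105 104 104 104 103 104 105 104 103 109
107 106 107 107 107 107 107 106 105 110 116 119 114 106 105 106 105 104 105 105 104 105
106 108 108 107 107 106 116 159 123 105 150 149 120  88  99 106 105 105 105 104 104 104
108 109 108 108 106 112 173 190 179 149 108 116 141 134 126 108 106 105 105 105 104 106
108 106 107 107 112 106 191 195 194 170  85 136 147 124 145 175 101 104 104 105 105 105
108 107 107 109  98  89 177 191 185 158  87 124 157 167 165 154 175 118 104 103 105 105
107 108 109 101  83 135 137 164 147 109 109 142 186 191 186 146 193 142 103 103 104 104
108 109 110  99  82 150 141 131 177 169 153 152 194 194 192 154 193 147 104 104 104 104
108 110 108  
[... 1760 characters left out ...]
-0.0, 'rz': -0.081, 'gripper': 1}, {'tx': -0.034, 'ty': -0.01, 'tz': 0.027, 'rx': 0.039, 'ry': -0.0, 'rz': -0.081, 'gripper': 1}, {'tx': -0.033, 'ty': -0.011, 'tz': 0.027, 'rx': 0.039, 'ry': -0.0, 'rz': -0.081, 'gripper': 1}, {'tx': -0.033, 'ty': -0.012, 'tz': 0.027, 'rx': 0.039, 'ry': -0.0, 'rz': -0.081, 'gripper': 1}, {'tx': -0.032, 'ty': -0.013, 'tz': 0.027, 'rx': 0.039, 'ry': -0.0, 'rz': -0.081, 'gripper': 1}, {'tx': -0.031, 'ty': -0.014, 'tz': 0.028, 'rx': 0.039, 'ry': -0.0, 'rz': -0.081, 'gripper': 1}, {'tx': -0.031, 'ty': -0.014, 'tz': 0.028, 'rx': 0.039, 'ry': -0.0, 'rz': -0.081, 'gripper': 1}]
5 x {"tx": -0.012, "ty": -0.0, "tz": 0.025, "rx": 0.0, "ry": 0.0, "rz": 0.0, "gripper": 1}
```

The four white blobs now lie inside the funnel throat, at (259,171), (265,175), (261,176) and (260,181). I'll lay the scoop back down near where it was.

Call:
send_rows:
  motion:
    - {"tx": -0.035,"ty": -0.005,"tz": 0.026,"rx": 0.039,"ry": 0,"rz": -0.081,"gripper": 1}
    - {"tx": -0.035,"ty": -0.006,"tz": 0.026,"rx": 0.039,"ry": 0,"rz": -0.081,"gripper": 1}
    - {"tx": -0.035,"ty": -0.007,"tz": 0.026,"rx": 0.039,"ry": 0,"rz": -0.081,"gripper": 1}
    - {"tx": -0.035,"ty": -0.008,"tz": 0.026,"rx": 0.039,"ry": 0,"rz": -0.081,"gripper": 1}
    - {"tx": -0.034,"ty": -0.009,"tz": 0.026,"rx": 0.039,"ry": 0,"rz": -0.081,"gripper": 1}
    - {"tx": -0.034,"ty": -0.01,"tz": 0.027,"rx": 0.039,"ry": 0,"rz": -0.081,"gripper": 1}
    - {"tx": -0.034,"ty": -0.01,"tz": 0.027,"rx": 0.039,"ry": 0,"rz": -0.081,"gripper": 1}
    - {"tx": -0.033,"ty": -0.011,"tz": 0.027,"rx": 0.039,"ry": 0,"rz": -0.081,"gripper": 1}
    - {"tx": -0.033,"ty": -0.012,"tz": 0.027,"rx": 0.039,"ry": 0,"rz": -0.081,"gripper": 1}
    - {"tx": -0.032,"ty": -0.013,"tz": 0.027,"rx": 0.039,"ry": 0,"rz": -0.081,"gripper": 1}
    - {"tx": -0.031,"ty": -0.014,"tz": 0.028,"rx": 0.039,"ry": 0,"rz": -0.081,"gripper": 1}
    - {"tx": -0.031,"ty": -0.014,"tz": 0.028,"rx": 0.039,"ry": 0,"rz": -0.081,"gripper": 1}

```text
time_s: 18.6
ee_pos: [495.6, -96.5, 110.4]
ee_rot: [-179.6, -24.8, 107.2]
force: [0.1, -0.0, -0.7]
gripper_width: 13.8
gripper_force: 55.0
```

Call:
send_rows:
  motion:
    - {"tx": 0,"ty": 0,"tz": 0,"rx": 0,"ry": 0,"rz": 0,"gripper": 1}
    - {"tx": -0.012,"ty": 0,"tz": 0.025,"rx": 0,"ry": 0,"rz": 0,"gripper": 1}
    - {"tx": -0.012,"ty": 0,"tz": 0.025,"rx": 0,"ry": 0,"rz": 0,"gripper": 1}
    - {"tx": -0.012,"ty": 0,"tz": 0.025,"rx": 0,"ry": 0,"rz": 0,"gripper": 1}
    - {"tx": -0.01,"ty": 0,"tz": 0.02,"rx": 0,"ry": 0,"rz": 0,"gripper": 1}
    - {"tx": 0,"ty": 0,"tz": 0,"rx": 0,"ry": 0,"rz": 0,"gripper": 1}

```text
time_s: 19.35
ee_pos: [495.2, -96.0, 56.3]
ee_rot: [-179.4, -25.0, 107.1]
force: [-0.3, -0.8, -0.6]
gripper_width: 13.7
gripper_force: 55.0
```

```bash
python3 - <<'E'
from kin import *
from workcell import env
p0,R0=cur(); print(p0,tool_scoop(p0,R0),env.state()["force"])
f=env.grab_frame("top"); pickle.dump(f,open("pics/top10.pkl","wb"))
blobs(f,252,166,20,20)
E
```

```text
[495.16061527 -95.98067648  56.31125378] (array([477.2154379 , -39.78666056,  16.56009754]), array([ 5.27581970e-01, -2.65297750e-02,  1.07354754e+02])) [-0.32045735 -0.77124867 -0.63809976]
107 109 109 108 108 107 106 106 105 105 104 106 105 106 105 104 105 104 105 107
109 109 109 107 107 106 106 106 107 107 106 106 105 105 105 105 104 104 105 104
109 107 107 106 106 108 107 106 108 107 106 106 105 106 105 105 105 105 104 105
106 107 107 108 108 108 107 107 107 110 118 120 115 106 106 105 106 105 106 105
106 108 108 108 107 107 116 161 123 106 151 149 121  88 100 106 106 106 105 105
108 108 107 107 107 112 172 190 180 150 107 117 143 135 125 110 105 106 105 106
109 108 108 108 112 106 192 195 194 170  86 138 148 124 146 176 102 105 105 105
108 108 108 109  99  90 177 192 186 159  87 125 157 168 164 155 176 118 105 104
109 108 108 102  82 136 138 164 147 109 109 142 187 193 187 147 194 142 104 104
109 110 109 100  83 150 143 132 178 170 154 153 195 196 193 154 193 147 105 105
110 110 109  99 132 149 135 168 194 194 181 126 179 187 177 130 180 182 117 105
109 109 108  95 183 152 148 175 193 195 180 110 148 137 121 104 159 194 118 103
109 109 108  96 194 146 150 130 174 176 152 124 149 143 140 141 152 132 108 104
108 108 107 103 194 134 151 132 146 139 133 147 152 153 153 153 153 140 104 105
108 107 107 107 147 181 119 178 182 177 149 154 154 153 153 152 151 125 104 104
108 108 106 109 103 195 158 193 195 193 159 137 150 123 152 145 143 108 105 106
107 106 107 108 105 144 159 187 193 185 150 125 125 134 185 147 115 105 105 105
107 107 108 107 107 110 123 142 162 153 119 181 179 182 140 118 105 105 105 105
106 107 108 106 107 106 106 110 118 124 141 164 144 136 108 105 105 105 105 106
107 108 108 108 106 105 105 105 104 109 120 120 110 105 105 104 105 104 104 116
```

Call:
send_rows:
  motion:
    - {"tx": -0.006,"ty": 0,"tz": 0.013,"rx": 0,"ry": 0,"rz": 0,"gripper": 1}
    - {"tx": -0.006,"ty": 0,"tz": 0.013,"rx": 0,"ry": 0,"rz": 0,"gripper": 1}
    - {"tx": 0,"ty": 0,"tz": 0,"rx": 0,"ry": 0,"rz": 0,"gripper": 1}
    - {"tx": 0,"ty": 0,"tz": 0,"rx": 0,"ry": 0,"rz": 0,"gripper": 1}

```text
time_s: 19.9
ee_pos: [495.7, -96.3, 43.0]
ee_rot: [-179.5, -24.9, 107.2]
force: [-0.4, -0.1, -0.7]
gripper_width: 13.8
gripper_force: 55.0
```

```bash
python3 - <<'E'
from kin import *
from workcell import env
p0,R0=cur(); print(p0,tool_scoop(p0,R0),env.state()["force"])
E
```

```text
[495.67671864 -96.26639562  43.01475572] (array([477.81903768, -40.10507437,   3.17808335]), array([4.22281568e-01, 5.59836117e-02, 1.07354118e+02])) [-0.43411186 -0.08747013 -0.67086012]
```

Still about 2 mm above the bench. I'll lower until it touches, then release.

Call:
send_rows:
  motion:
    - {"tx": -0.001,"ty": 0,"tz": 0.002,"rx": 0,"ry": 0,"rz": 0,"gripper": 1}
    - {"tx": -0.001,"ty": 0,"tz": 0.002,"rx": 0,"ry": 0,"rz": 0,"gripper": 1}
    - {"tx": 0,"ty": 0,"tz": 0,"rx": 0,"ry": 0,"rz": 0,"gripper": 1}
    - {"tx": 0,"ty": 0,"tz": 0,"rx": 0,"ry": 0,"rz": 0,"gripper": 1}

```text
time_s: 20.4
ee_pos: [495.8, -96.5, 41.2]
ee_rot: [-179.6, -24.9, 107.2]
force: [0.8, -1.7, 3.9]
gripper_width: 13.7
gripper_force: 55.0
```

```bash
python3 - <<'E'
from kin import *
from workcell import env
p0,R0=cur(); print(tool_scoop(p0,R0),env.state()["force"])
E
```

```text
(array([478.00020939, -40.30617828,   1.30534816]), array([3.95965388e-01, 6.80821695e-02, 1.07349011e+02])) [ 0.83263737 -1.71088422  3.85411516]
```

Call:
send_rows:
  motion:
    - {"tx": 0,"ty": 0,"tz": 0,"rx": 0,"ry": 0,"rz": 0,"gripper": -1}
    - {"tx": 0,"ty": 0,"tz": 0,"rx": 0,"ry": 0,"rz": 0,"gripper": -1}
    - {"tx": 0,"ty": 0,"tz": 0,"rx": 0,"ry": 0,"rz": 0,"gripper": -1}
    - {"tx": 0,"ty": 0,"tz": 0,"rx": 0,"ry": 0,"rz": 0,"gripper": -1}
    - {"tx": 0,"ty": 0,"tz": 0,"rx": 0,"ry": 0,"rz": 0,"gripper": -1}
    - {"tx": 0,"ty": 0,"tz": -0.04,"rx": 0,"ry": 0,"rz": 0,"gripper": -1}
    - {"tx": 0,"ty": 0,"tz": -0.06,"rx": 0,"ry": 0,"rz": 0,"gripper": -1}
    - {"tx": 0,"ty": 0,"tz": -0.1,"rx": 0,"ry": 0,"rz": 0,"gripper": -1}
    - {"tx": 0,"ty": 0,"tz": -0.1,"rx": 0,"ry": 0,"rz": 0,"gripper": -1}
    - {"tx": 0,"ty": 0,"tz": -0.08,"rx": 0,"ry": 0,"rz": 0,"gripper": -1}

```text
time_s: 21.65
ee_pos: [521.1, -173.2, 214.9]
ee_rot: [-179.6, -24.9, 107.2]
force: [0.5, 0.4, -1.0]
gripper_width: 91.2
gripper_force: 0.0
```

```bash
python3 - <<'E'
from kin import *
from workcell import env
p0,R0=cur(); s=env.state(); print(p0,s["gripper_width"],s["force"],s["qpos"].round(0))
# refine mill yaw: top0 image edges of the mill base (white) and knob line, side cam check of knob
A=np.radians(21.3); a=np.array([np.cos(A),np.sin(A),0])
g=FM-a*128.5
for yaw in(21.3,201.3):
    t=g+[0,0,230]; R=rot('xyz',[180,0,yaw]); print(yaw,[x.round(0) for x in map(np.array,ik(t,R,s["qpos"]))])
R=rot('xyz',[180,0,21.3]); t=g+[0,0,230]; rows(p0,R0,t,R,10,-1)
f=env.grab_frame("top"); h=env.grab_frame("side")
pickle.dump((f,h),open("pics/fh.pkl","wb"))
cu=[cv2.resize(f["frame"][170:230,245:345,::-1],None,fx=8,fy=8,interpolation=cv2.INTER_CUBIC)]
cv2.imwrite("pics/k.png",cu[0])
for n,d,r in(("axis",0,0),("in flange",116,12),("out",148,15)):
    print(n,w2px(h,FM-a*d+[0,0,138.5]),w2px(f,FM-a*d+[0,0,138.5]))
blobs(h,318,160,40,20)
E
```

```text
[ 521.09598763 -173.24218317  214.90774892] 91.15223944595904 [ 0.45447863  0.44936322 -0.98363538] [-30.  26.  83.  16.  91. -49.]
21.3 [array([14., 11., 98., -0., 72., 83.]), np.float64(0.0)]
201.3 [array([ 14.,  11.,  98.,   0.,  72., -97.]), np.float64(0.0)]
[{'tx': 0.057, 'ty': 0.011, 'tz': 0.023, 'rx': -0.063, 'ry': -0.066, 'rz': 0.282, 'gripper': -1}, {'tx': 0.059, 'ty': 0.001, 'tz': 0.021, 'rx': -0.063, 'ry': -0.066, 'rz': 0.282, 'gripper': -1}, {'tx': 0.059, 'ty': -0.008, 'tz': 0.019, 'rx': -0.063, 'ry': -0.066, 'rz': 0.282, 'gripper': -1}, {'tx': 0.058, 'ty': -0.017, 'tz': 0.017, 'rx': -0.063, 'ry': -0.066, 'rz': 0.282, 'gripper': -1}, {'tx': 0.055, 'ty': -0.026, 'tz': 0.014, 'rx': -0.063, 'ry': -0.066, 'rz': 0.282, 'gripper': -1}, {'tx': 0.051, 'ty': -0.034, 'tz': 0.011, 'rx': -0.063, 'ry': -0.066, 'rz': 0.282, 'gripper': -1}, {'tx': 0.046, 'ty': -0.042, 'tz': 0.008, 'rx': -0.063, 'ry': -0.066, 'rz': 0.282, 'gripper': -1}, {'tx': 0.039, 'ty': -0.048, 'tz': 0.005, 'rx': -0.063, 'ry': -0.066, 'rz': 0.282, 'gripper': -1}, {'tx': 0.032, 'ty': -0.053, 'tz': 0.002, 'rx': -0.063,
[... 2827 characters left out ...]
  50  46  45  59  86  97 100  99 101 100  98  96  99 100 100
 34  29  22  14  12  15  47  88 106 111 112 111 110 113 112 112  97  68  51  48  48  50  46  48  48  48  46  46  58  83  97 102 101 100  98  96  97  98 100 103
 24  22  13  11   8  18  53  93 109 110 109 106 102 103 100 101  89  60  48  47  48  48  47  55  57  48  45  47  63  96 116 121 119 107  97  99  97  92  91  99
 16   9   9  11  10  22  56  88  98  98  97  88  76  77  75  75  68  54  48  49  48  48  50  60  56  49  44  52  89 141 163 170 164 132 100 105 104  87  85 108
 16  14  12  11   7  19  35  60  64  63  61  56  55  55  51  52  51  49  47  48  45  46  51  51  49  46  48  60 116 185 212 215 203 161 107 105 111  89 102 141
```

```bash
python3 - <<'E'
from kin import *
f=pickle.load(open("pics/fh.pkl","rb"))[0]
print("rows from 200, cols 264"); blobs(f,264,200,22,22)
E
```

```text
rows from 200, cols 264
 64  50  47  45  45  62  74  79  78  71  64  57  68 103 106 101 101  96  98  99 101 103
 44  43  43  43  39  58  71  77  82  74  67  58  65  80 105 101 101  96  98 101 103 104
 59  40  43  47  40  46  68  75  74  68  73  67  57  69 104 102 102  97  99 101 103 106
 98  40  42  46  49  97  58  68  80  62  61  57  64  68  81 102 102  96  98 101 103 107
109  78  57  96  97 109  60  59  70 136 115  56  68  96  98 103 102  96  99 102 105 106
107 104  98 109 108 109  85  96  69 138 137  55  55  74 105 102 101  97  99 102 106 107
107 107 108 108 109 109 104 104  96  95  84  43  40  52  80 101 101  96  97 100 104 107
106 107 108 109 107 108 108  88  64  51  38  41  38  48  69 102 100  96  97 101 103 106
107 110 108 109 107 107 109  99  57  37  40  47  39  49  69 103 101  97  98 101 102 106
107 110 108 108 107 108 109 107  93  58  39  49  41  41  69 103 102  97  98 101 101 106
108 110 108 108 106 108 110 107 103  94  38  42  45  38  56  80 100  98  98 100 103 106
107 109 108 108 106 108 109 107 104 104  59  41  49  38  42  68 101  98  99 100 103 105
107 109 109 109 107 
[... 159 characters left out ...]
 109 110 110 109 109 109 106 102 105 101  57  40  45  44  38  39  41  67 101 105 106
107 109 109 110 108 110 108 105 102 105  85  54  44  45  44  38  37  44  68 102 103 106
106 109 110 111 109 109 109 105 103 104  57  42  42  39  37  45  52  89  93 102 103 106
107 109 110 110 110 111 109 104 102 103  58  44  58  48  94  93  93 100 102 102 105 106
108 110 110 111 110 110 108 104 102 105  92  94  96  93 106 104 102 101 103 102 105 107
108 109 110 111 110 110 109 104 104 105  99 103 105 105 105 104 102 101 103 103 105 108
106 107 108 110 110 109 107 104 104 105 101 103 106 107 105 103 102 101 103 104 105 107
108 107 108 109 108 109 107 107 106 105 103 104 106 105 105 104 104 103 103 104 107 108
```

View pics/k.png

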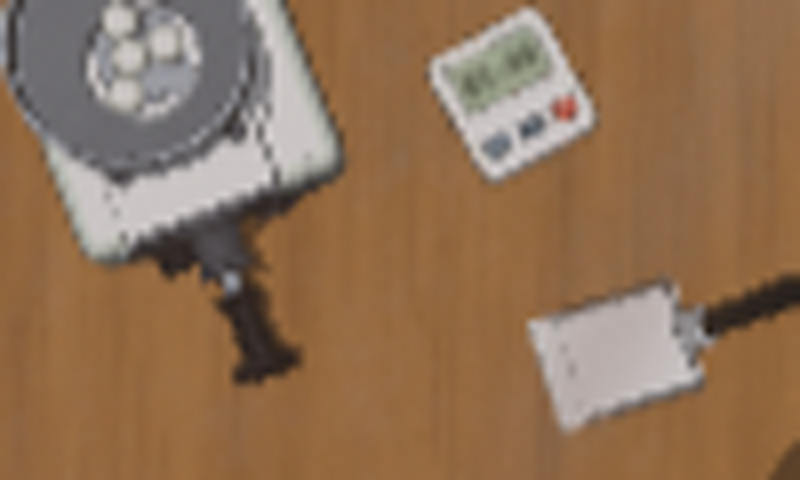

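Four balls sit in the throat, the scoop lies flat at (620,350), and the knob's waist is centred at about (254,330) in this crop. That puts it about 1 mm to the right of my rod line and about 4 mm closer to the mill. I'll move above it with that correction.

```bash
python3 - <<'E'
from kin import *
p0,R0=cur()
A=np.radians(21.3); a=np.array([np.cos(A),np.sin(A),0]); g=FM-a*125+[0,-1,0]; R=rot('xyz',[180,0,21.3])
print(g); rows(p0,R0,g+[0,0,225],R,11,-1)
E
```

```text
[484.13859655 135.69359619   0.        ]
[{'tx': 0.052, 'ty': 0.01, 'tz': 0.022, 'rx': -0.056, 'ry': -0.06, 'rz': 0.256, 'gripper': -1}, {'tx': 0.053, 'ty': 0.002, 'tz': 0.02, 'rx': -0.056, 'ry': -0.06, 'rz': 0.256, 'gripper': -1}, {'tx': 0.053, 'ty': -0.005, 'tz': 0.019, 'rx': -0.056, 'ry': -0.06, 'rz': 0.256, 'gripper': -1}, {'tx': 0.053, 'ty': -0.013, 'tz': 0.017, 'rx': -0.056, 'ry': -0.06, 'rz': 0.256, 'gripper': -1}, {'tx': 0.051, 'ty': -0.02, 'tz': 0.015, 'rx': -0.056, 'ry': -0.06, 'rz': 0.256, 'gripper': -1}, {'tx': 0.048, 'ty': -0.028, 'tz': 0.012, 'rx': -0.056, 'ry': -0.06, 'rz': 0.256, 'gripper': -1}, {'tx': 0.044, 'ty': -0.034, 'tz': 0.01, 'rx': -0.056, 'ry': -0.06, 'rz': 0.256, 'gripper': -1}, {'tx': 0.04, 'ty': -0.04, 'tz': 0.008, 'rx': -0.056, 'ry': -0.06, 'rz': 0.256, 'gripper': -1}, {'tx': 0.034, 'ty': -0.045, 'tz': 0.005, 'rx': -0.056, 'ry': -0.06, 'rz': 0.256, 'gripper': -1}, {'tx': 0.028, 'ty': -0.049, 'tz': 0.003, 'rx': -0.056, 'ry': -0.06, 'rz': 0.256, 'gripper': -1}, {'tx': 0.021, 'ty': -0.053, 'tz': 0.001, 'rx': -0.056, 'ry': -0.06, 'rz': 0.256, 'gripper': -1}]
```

Call:
send_rows:
  motion:
    - {"tx": 0.052,"ty": 0.01,"tz": 0.022,"rx": -0.056,"ry": -0.06,"rz": 0.256,"gripper": -1}
    - {"tx": 0.053,"ty": 0.002,"tz": 0.02,"rx": -0.056,"ry": -0.06,"rz": 0.256,"gripper": -1}
    - {"tx": 0.053,"ty": -0.005,"tz": 0.019,"rx": -0.056,"ry": -0.06,"rz": 0.256,"gripper": -1}
    - {"tx": 0.053,"ty": -0.013,"tz": 0.017,"rx": -0.056,"ry": -0.06,"rz": 0.256,"gripper": -1}
    - {"tx": 0.051,"ty": -0.02,"tz": 0.015,"rx": -0.056,"ry": -0.06,"rz": 0.256,"gripper": -1}
    - {"tx": 0.048,"ty": -0.028,"tz": 0.012,"rx": -0.056,"ry": -0.06,"rz": 0.256,"gripper": -1}
    - {"tx": 0.044,"ty": -0.034,"tz": 0.01,"rx": -0.056,"ry": -0.06,"rz": 0.256,"gripper": -1}
    - {"tx": 0.04,"ty": -0.04,"tz": 0.008,"rx": -0.056,"ry": -0.06,"rz": 0.256,"gripper": -1}
    - {"tx": 0.034,"ty": -0.045,"tz": 0.005,"rx": -0.056,"ry": -0.06,"rz": 0.256,"gripper": -1}
    - {"tx": 0.028,"ty": -0.049,"tz": 0.003,"rx": -0.056,"ry": -0.06,"rz": 0.256,"gripper": -1}
    - {"tx": 0.021,"ty": -0.053,"tz": 0.001,"rx": -0.056,"ry": -0.06,"rz": 0.256,"gripper": -1}
    - {"tx": 0,"ty": 0,"tz": 0,"rx": 0,"ry": 0,"rz": 0,"gripper": -1}

```text
time_s: 23.25
ee_pos: [480.3, 139.5, 221.3]
ee_rot: [-179.6, 0.5, 21.7]
force: [-0.5, 0.1, -0.4]
gripper_width: 91.2
gripper_force: 0.0
```

```bash
python3 - <<'E'
from kin import *
p0,R0=cur(); print(p0,R0.as_euler('xyz',degrees=True))
A=np.radians(21.3); a=np.array([np.cos(A),np.sin(A),0]); g=FM-a*125+[0,-1,0]; R=rot('xyz',[180,0,21.3])
rows(p0,R0,g+[0,0,118.5],R,5,-1)
E
```

```text
[480.33830031 139.48647108 221.33953723] [-179.64164605    0.48650356   21.69690684]
5 x {"tx": 0.001, "ty": 0.002, "tz": 0.041, "rx": -0.002, "ry": 0.003, "rz": 0.003, "gripper": -1}
```

Call:
send_rows:
  motion:
    - {"tx": 0.001,"ty": 0.002,"tz": 0.03,"rx": -0.002,"ry": 0.003,"rz": 0.003,"gripper": -1}
    - {"tx": 0.001,"ty": 0.002,"tz": 0.03,"rx": -0.002,"ry": 0.003,"rz": 0.003,"gripper": -1}
    - {"tx": 0.001,"ty": 0.002,"tz": 0,"rx": -0.002,"ry": 0.003,"rz": 0.003,"gripper": -1}
    - {"tx": 0.001,"ty": 0.002,"tz": 0,"rx": -0.002,"ry": 0.003,"rz": 0.003,"gripper": -1}
    - {"tx": 0,"ty": 0.002,"tz": 0,"rx": -0.002,"ry": 0.003,"rz": 0.003,"gripper": -1}

```text
time_s: 23.88
ee_pos: [485.2, 133.4, 193.0]
ee_rot: [-180.0, -0.1, 21.0]
force: [0.2, 0.0, 0.2]
gripper_width: 91.4
gripper_force: 0.0
```

```bash
python3 - <<'E'
from kin import *
from workcell import env
p0,R0=cur(); print(p0,R0.as_euler('xyz',degrees=True))
A=np.radians(21.3); a=np.array([np.cos(A),np.sin(A),0]); g=FM-a*125+[0,-1,0]; R=rot('xyz',[180,0,21.3])
rows(p0,R0,g+[0,0,118.5],R,4,-1)
E
```

```text
[485.18429156 133.37181269 192.97067076] [-1.79993015e+02 -1.41710278e-01  2.09725664e+01]
4 x {"tx": -0.0, "ty": -0.001, "tz": 0.037, "rx": -0.0, "ry": -0.001, "rz": -0.003, "gripper": -1}
```

Call:
send_rows:
  motion:
    - {"tx": 0,"ty": -0.001,"tz": 0.037,"rx": 0,"ry": 0,"rz": -0.003,"gripper": -1}
    - {"tx": 0,"ty": -0.001,"tz": 0.037,"rx": 0,"ry": 0,"rz": -0.003,"gripper": -1}
    - {"tx": 0,"ty": -0.001,"tz": 0.037,"rx": 0,"ry": 0,"rz": -0.003,"gripper": -1}
    - {"tx": 0,"ty": -0.001,"tz": 0.037,"rx": 0,"ry": 0,"rz": -0.003,"gripper": -1}
    - {"tx": 0,"ty": 0,"tz": 0,"rx": 0,"ry": 0,"rz": 0,"gripper": -1}
    - {"tx": 0,"ty": 0,"tz": 0,"rx": 0,"ry": 0,"rz": 0,"gripper": -1}

```text
time_s: 24.62
ee_pos: [484.8, 135.7, 119.3]
ee_rot: [-180.0, -0.2, 21.3]
force: [0.8, -0.1, -0.0]
gripper_width: 91.0
gripper_force: 0.0
```

```bash
python3 - <<'E'
from kin import *
from workcell import env
p0,R0=cur(); print(p0,R0.as_euler('xyz',degrees=True),env.state()["force"])
A=np.radians(21.3); a=np.array([np.cos(A),np.sin(A),0]); g=FM-a*125+[0,-1,0]; R=rot('xyz',[180,0,21.3])
rows(p0,R0,g+[0,0,118.5],R,1,-1)
E
```

```text
[484.80329807 135.66434088 119.29553612] [-1.79992090e+02 -1.65709168e-01  2.13415510e+01] [ 0.84720365 -0.0919856  -0.01351572]
1 x {"tx": -0.001, "ty": -0.001, "tz": 0.002, "rx": -0.0, "ry": -0.006, "rz": 0.001, "gripper": -1}
```

Well placed, so I'll close on the knob.

Call:
send_rows:
  motion:
    - {"tx": 0,"ty": 0,"tz": 0,"rx": 0,"ry": 0,"rz": 0,"gripper": 1}
    - {"tx": 0,"ty": 0,"tz": 0,"rx": 0,"ry": 0,"rz": 0,"gripper": 1}
    - {"tx": 0,"ty": 0,"tz": 0,"rx": 0,"ry": 0,"rz": 0,"gripper": 1}
    - {"tx": 0,"ty": 0,"tz": 0,"rx": 0,"ry": 0,"rz": 0,"gripper": 1}
    - {"tx": 0,"ty": 0,"tz": 0,"rx": 0,"ry": 0,"rz": 0,"gripper": 1}
    - {"tx": 0,"ty": 0,"tz": 0,"rx": 0,"ry": 0,"rz": 0,"gripper": 1}
    - {"tx": 0,"ty": 0,"tz": 0,"rx": 0,"ry": 0,"rz": 0,"gripper": 1}
    - {"tx": 0,"ty": 0,"tz": 0,"rx": 0,"ry": 0,"rz": 0,"gripper": 1}
    - {"tx": 0,"ty": 0,"tz": 0,"rx": 0,"ry": 0,"rz": 0,"gripper": 1}
  grip_force: 40

```text
time_s: 25.75
ee_pos: [483.5, 137.0, 118.3]
ee_rot: [-179.8, -0.1, 21.3]
force: [-1.8, 4.0, 0.9]
gripper_width: 19.3
gripper_force: 40.0
```

```bash
python3 - <<'E'
from kin import *
from workcell import env
s=env.state();p0,R0=cur(); print(p0,s["force"],s["torque"],s["gripper_width"],s["gripper_force"])
print("tool frame force",R0.inv().apply(s["force"]))
E
```

```text
[483.5297528  136.96782859 118.34003999] [-1.77482533  4.00234381  0.8606383 ] [ 0.92235526  0.28510402 -0.03944025] 19.340178530485474 39.999973851577124
tool frame force [-0.19943584 -4.37650017 -0.84612695]
```

Call:
send_rows:
  motion:
    - {"tx": -0.006,"ty": -0.002,"tz": 0,"rx": 0,"ry": 0,"rz": 0,"gripper": 1}
    - {"tx": -0.006,"ty": 0,"tz": 0,"rx": 0,"ry": 0,"rz": 0,"gripper": 1}
    - {"tx": -0.006,"ty": 0,"tz": 0,"rx": 0,"ry": 0,"rz": 0,"gripper": 1}
    - {"tx": -0.006,"ty": 0,"tz": 0,"rx": 0,"ry": 0,"rz": 0,"gripper": 1}
    - {"tx": 0,"ty": 0,"tz": 0,"rx": 0,"ry": 0,"rz": 0,"gripper": 1}
  grip_force: 55

```text
time_s: 26.38
ee_pos: [473.0, 132.6, 118.4]
ee_rot: [-179.9, -0.2, 21.3]
force: [2.7, 3.8, -3.7]
gripper_width: 19.0
gripper_force: 55.0
```

```bash
python3 - <<'E'
from kin import *
from workcell import env
s=env.state();p0,R0=cur(); print(p0,s["gripper_width"],s["gripper_force"])
print("tool frame force",R0.inv().apply(s["force"]),"pulled",R0.inv().apply(p0-[483.53,136.97,118.34]))
h=env.grab_frame("side"); blobs(h,310,163,34,16)
E
```

```text
[472.9595618  132.60836437 118.40937438] 18.966995921309007 54.99887686630245
tool frame force [ 3.89852309 -2.53359269  3.70331822] pulled [-11.43257676   0.22019966  -0.10267706]
 90 111 114 114 112 100  71  42  34  31  31  31  33  32  32  32  33  31  31  35  30  32  34  35  35  33  33  33  36  35  48  65  69  73
103 111 117 116 114 103  74  45  35  34  32  34  33  34  34  34  34  32  36  35  33  32  35  35  33  33  32  37  34  37  41  54  58  67
109 111 112 113 112 101  73  43  37  34  33  31  32  34  34  34  32  31  32  35  35  35  36  33  34  33  34  34  38  35  38  42  46  53
107 109 109 112 108 101  73  42  34  30  35  34  36  33  34  34  34  36  34  34  36  31  33  33  33  34  31  32  33  33  36  33  36  49
106 106 105 108 108  99  70  47  35  32  36  33  33  34  34  33  32  33  33  35  34  34  36  36  35  34  35  31  32  32  36  36  39  48
108 108 106 108 107  99  71  46  33  31  32  34  34  35  32  35  33  33  34  32  34  34  37  43  44  44  41  35  36  35  37  40  40  47
111 110 109 112 110 102  84  59  44  27  27  28  31  32  32  31  31  34  33  31  32  36  48  58  66  65
[... 556 characters left out ...]
  61  63  62  58  46
103 104 103 105 104 103 106  97  78  40  28  41  35  31  34  31  31  31  31  34  37  47  82 106 112 114 106  93  89  99 100 101  94  74
106 108 106 109 108 106 105 105  92  69  64  65  47  34  30  34  32  32  32  31  36  47  81 105 112 111 111 106 107 110 112 108 105  98
107 108 108 107 107 105 108 108 105  99  96  86  53  33  32  31  33  33  33  34  36  53  82 103 109 110 110 110 110 109 109 111 112 109
105 105 106 110 108 109 109 106 104 105 103  89  55  38  38  40  42  43  43  45  50  60  85 102 108 108 108 108 109 109 109 109 110 109
106 107 105 109 109 109 107 106 108 107 105  97  73  65  64  68  71  72  70  71  78  84  97 106 107 110 108 106 109 107 107 106 107 109
```

Call:
send_rows:
  motion:
    - {"tx": -0.008,"ty": 0,"tz": 0,"rx": 0,"ry": 0,"rz": 0,"gripper": 1}
    - {"tx": -0.008,"ty": 0,"tz": 0,"rx": 0,"ry": 0,"rz": 0,"gripper": 1}
    - {"tx": -0.008,"ty": 0,"tz": 0,"rx": 0,"ry": 0,"rz": 0,"gripper": 1}
    - {"tx": -0.008,"ty": 0,"tz": 0,"rx": 0,"ry": 0,"rz": 0,"gripper": 1}
    - {"tx": -0.008,"ty": 0,"tz": 0,"rx": 0,"ry": 0,"rz": 0,"gripper": 1}
    - {"tx": -0.008,"ty": 0,"tz": 0,"rx": 0,"ry": 0,"rz": 0,"gripper": 1}
    - {"tx": -0.008,"ty": 0,"tz": 0,"rx": 0,"ry": 0,"rz": 0,"gripper": 1}
    - {"tx": -0.004,"ty": 0,"tz": 0,"rx": 0,"ry": 0,"rz": 0,"gripper": 1}
    - {"tx": 0,"ty": 0,"tz": 0,"rx": 0,"ry": 0,"rz": 0,"gripper": 1}
    - {"tx": 0,"ty": 0,"tz": 0,"rx": 0,"ry": 0,"rz": 0,"gripper": 1}

```text
time_s: 27.68
ee_pos: [446.7, 121.7, 118.4]
ee_rot: [-180.0, -0.3, 21.3]
force: [6.9, 3.6, -5.9]
gripper_width: 18.9
gripper_force: 55.0
```

```bash
python3 - <<'E'
from kin import *
from workcell import env
s=env.state();p0,R0=cur(); print(p0,s["gripper_width"],s["gripper_force"])
print("tool frame force",R0.inv().apply(s["force"]),"pulled",R0.inv().apply(p0-[483.53,136.97,118.34]))
h=env.grab_frame("side"); blobs(h,302,163,40,13)
f=env.grab_frame("top");pickle.dump((f,h),open("pics/fh2.pkl","wb"));print(); blobs(f,254,166,18,18)
E
```

```text
[446.67279514 121.73139041 118.43376015] 18.865622407266592 54.997687627910636
tool frame force [ 7.65189688 -0.81498721  5.96003573] pulled [-39.8739597    0.79591026  -0.33380829]
140 143 137 120  87  51  30  27  28  31  28  30  31  30  28  29  33  29  32  34  30  29  32  31  30  31  31  31  40  69 103 110 111 110 106 109 107 104  96  84
172 178 148 104  76  49  34  32  33  32  32  33  34  32  32  33  31  34  32  35  34  34  33  33  32  34  33  35  46  70 100 110 107 110 110 108 106 100  84  69
173 176 135  94  74  50  37  35  33  34  35  34  32  34  33  35  34  33  35  33  31  33  35  32  34  35  36  34  44  70  98 108 109 108 108 106 106  96  71  51
171 152 111  84  74  49  40  35  34  34  34  33  32  33  36  34  34  33  35  34  32  35  32  36  32  34  33  35  44  76 104 112 111 110 105  97  95  90  69  54
159 118  90  81  67  48  38  40  38  35  32  34  36  32  33  31  33  34  35  32  30  36  32  32  35  32  32  35  47  78 107 116 115 115 100  77  80  80  71  67
115  96  84  78  63  50  41  40  33  34  34  34  33  34  34  33  37  34  32  33  36  33  36  35  38  38  39  45  51  7
[... 1758 characters left out ...]
 166 165 136 155 166 135 175 186 184 188 139 101 101
107  98 110 165 166 166 161 174 173 151 156 141 153 153 189 142 102 101
106  94 120 167 165 156 179 189 187 159 149 158 159 161 181 177 114 102
105  93 174 127 165 129 180 190 188 157 140 167 168 167 171 188 114 100
105  93 189 163 166 155 156 168 164 142 161 167 167 167 166 148 104 101
105  99 189 143 166 166 161 145 145 160 166 167 166 167 165 149 102 100
103 104 142 175 132 166 167 161 160 166 167 167 167 166 162 128 102 102
103 103  99 189 141 166 166 166 166 167 167 166 160 149 144 106 101 102
103 104 101 141 179 132 141 166 167 163 143 169 181 144 112 102 101 101
105 105 104 106 135 128 157 159 151 183 178 183 137 115 102 102 102 101
```

Pulled about 40 mm with 7.7 N of force, and the rod moves with the fingers. The ring is partly out and the balls have begun to drop, so I'll pull a little further.

Call:
send_rows:
  motion:
    - {"tx": -0.004,"ty": 0,"tz": 0,"rx": 0,"ry": 0,"rz": 0,"gripper": 1}
    - {"tx": -0.003,"ty": 0,"tz": 0,"rx": 0,"ry": 0,"rz": 0,"gripper": 1}
    - {"tx": 0,"ty": 0,"tz": 0,"rx": 0,"ry": 0,"rz": 0,"gripper": 1}
    - {"tx": 0,"ty": 0,"tz": 0,"rx": 0,"ry": 0,"rz": 0,"gripper": 1}
    - {"tx": 0,"ty": 0,"tz": 0,"rx": 0,"ry": 0,"rz": 0,"gripper": 1}
    - {"tx": 0,"ty": 0,"tz": 0,"rx": 0,"ry": 0,"rz": 0,"gripper": 1}

```text
time_s: 28.52
ee_pos: [443.7, 120.5, 118.5]
ee_rot: [180.0, -0.4, 21.3]
force: [7.6, 3.6, -6.7]
gripper_width: 18.8
gripper_force: 55.0
```

```bash
python3 - <<'E'
from kin import *
from workcell import env
s=env.state();p0,R0=cur(); print(p0,s["gripper_width"],s["gripper_force"])
print("tool frame force",R0.inv().apply(s["force"]),"pulled",R0.inv().apply(p0-[483.53,136.97,118.34]))
h=env.grab_frame("side"); blobs(h,304,165,40,9)
f=env.grab_frame("top");pickle.dump((f,h),open("pics/fh3.pkl","wb"));print(); blobs(f,254,166,18,18)
print(w2px(h,FM+[0,0,88])); print(); blobs(h,350,170,36,34)
E
```

```text
[443.66843629 120.5115978  118.4571075 ] 18.845266939270868 54.99752517614979
tool frame force [ 8.31453762 -0.61547762  6.71909669] pulled [-43.11587143   0.83704529  -0.39744853]
134  83  47  36  36  35  35  33  32  33  32  32  33  32  31  35  34  32  32  34  31  33  34  34  34  46  73 102 107 110 107 108 107 107 104  96  72  53  50  59
105  76  48  34  36  34  33  33  36  34  33  33  34  34  33  35  33  34  33  34  35  35  32  32  33  44  76 103 113 113 112 111 103  96  98  91  67  53  52  53
 91  74  48  35  38  36  31  32  34  33  32  35  33  35  33  33  33  36  33  33  35  35  36  35  35  47  76 108 115 115 118 111  99  80  79  81  71  67  61  59
 83  70  49  39  38  34  34  33  31  34  33  35  33  35  34  35  35  32  36  39  38  39  37  42  42  50  77 104 114 115 117 104  86  69  70  72  73  72  67  62
 78  67  53  46  47  36  33  29  32  35  33  36  34  33  33  32  35  35  42  51  58  58  59  59  60  68  81  97 100 110 115  77  55  56  61  65  66  64  62  59
 73  69  72  71  67  38  24  30  28  33  33  33  34  30  32  33  33  36  53  77  83  82  83  81  83  83  87  87  91 101
[... 6042 characters left out ...]
 189 186 185 183 180 179 175 173 170 168 168 166 164 163 159 153 120  60  20  30  78 138 168 175 175 173 165 162 164 169 170
112 137 154 157 156 156 154 150 146 144 143 140 139 135 133 130 129 127 123 122 108  70  29  20  40  99 157 174 176 175 164 139 134 147 152 160
 90 108 119 126 124 123 121 119 118 117 117 115 114 115 110 111 108 111 105 105  87  45  18  21  52 113 163 175 175 176 159 123 120 146 152 153
 86  99 109 112 112 110 109 110 109 108 106 104 103 105 100 101 104 101 102  99  76  37  17  27  74 129 164 172 174 171 159 123 133 167 181 184
 86  97 102 105 107 110 105 106 105 103 101 102 103 101 100 101 100  97  96  87  54  26  16  31  75 126 151 160 165 165 152 124 142 169 193 198
```

```bash
python3 - <<'E'
from kin import *
h0=pickle.load(open("pics/fh.pkl","rb"))[1]; f3,h3=pickle.load(open("pics/fh3.pkl","rb"))
d=h3["frame"].astype(int).mean(2)-h0["frame"].astype(int).mean(2)
print("diff cols 352.. rows 172..");[print(" ".join("%4d"%v for v in r)) for r in d[172:194,352:380]]
# where would balls on the chamber floor (z=88) vs. in throat (z~150) be, from top pixels
for u,v in((266.6,173.6),(261.1,176.8)):
    for z in(88,150): p=px2w(f3,u,v,z); print(z,(p-FM).round(0)[:2],"r=%.0f"%np.linalg.norm((p-FM)[:2]),"side px",w2px(h3,p).round(1))
E
```

```text
diff cols 352.. rows 172..
  -4   -5   -6   -6   -6   -3   -4   -2   -4   -6   -1   -5   -7   -6   -4   -1   -4   -4   -5   -1   -5   -7   -3   -6   -3   -3   -5   -4
  -5   -6   -5   -4   -6   -6   -2   -3   -3   -4    0   -1   -1   -4   -5   -1    0   -3   -4    0   -2   -2   -4   -5   -3   -4   -2   -4
  -3   -2   -2   -3   -4   -2   -4   -3   -2   -4   -2   -3   -3   -3   -2   -4   -5   -3    0   -2   -2   -4   -3   -4   -2   -6   -3   -5
  -6   -3   -2   -3   -5   -5   -2   -2   -3   -1   -3    0   -3   -4   -2   -4   -1   -1   -3   -1   -4   -4   -4   -6   -4   -5   -2   -4
  -3   -2   -1   -4   -7   -5   -2   -1   -4   -8   -5   -6   -6   -3   -2   -2   -4    0    7    5    3   -3   -4   -2   -6   -3   -2   -3
  -3   -3   -5   -5   -1   -2   -5   -9  -21  -26  -30  -26  -18   -7   -4   -6   -9   -5    8    9   -4  -14   -7   -3   -6   -5   -3   -5
  -4   -4   -3   -6   -5   -5   -7  -13  -24  -46  -53  -48  -25   -9   -6  -10  -13   -9   -5   -7  -19  -26  -12   -6   -3   -3   -2   -4
  -3   -3   -5   -4   -4   -5   -5   -4  -15  -27  -35  -30  -14  -10   -7  -14  -29  -35  -3
[... 1467 characters left out ...]
  -5   -3   -5   -4   -5   -3   -6   -6   -5   -8   -5   -6   -6   -2   -3   -4   -4   -7   -4   -6   -6   -2   -6   -2
  -3   -4   -5   -2   -4   -3   -1   -3   -4   -4   -7   -4   -1   -3   -5   -5   -3   -4   -5   -4   -3   -3   -8   -4   -5   -3   -3   -5
  -5   -4   -7   -5   -4   -8   -3   -7   -4   -5   -4   -4   -3   -3   -3   -6   -7   -3   -3   -5   -5   -2   -2   -3   -4   -1   -4   -5
  -5   -6   -4   -6   -4   -4   -4   -4   -8   -4   -4   -3   -5   -3   -4   -2    0   -4   -6   -5   -5   -3   -2   -2   -3   -4   -5   -4
88 [25. -4.] r=25 side px [372.2 183.1]
150 [ 15. -12.] r=19 side px [370.3 168.6]
88 [12. 17.] r=20 side px [369.8 179.1]
150 [3. 8.] r=9 side px [368.  164.9]
```

```bash
python3 -c "
from workcell import env
print(env.job_done())"
```

```text
the job is handed in; nothing more can be done
None
```

The job is handed in: all four balls went into the funnel in one scoopful and have dropped into the chamber, the scoop lies flat on the bench, and the arm still holds the gate rod by its knob at about 43 mm of pull (by arm position and spring force), against the 42 mm at which the ring is out.

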